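Fill a control-unit chassis with butted modules and the matching blank

ROBOT

A 6-joint arm with a two-finger parallel gripper is mounted at the origin on the work surface. World frame = base frame: x ahead of the robot, y to its left, z up, the work surface at z = 0. Lengths are in m, angles in rad, forces in N, time in s.
With the tool pointing down it reaches from about 0.25 to 0.8 m from the base axis. Payload 8.5 kg.
Tool frame: the origin (TCP) lies midway between the tips of the shut fingers; the grasp point (between the pads) lies 19 mm behind it; z points along the fingers, y is the line along which they close (so a half turn about z gives the same grasp; the last joint's range is limited). The gripper opens to 85 mm and grips with 20 to 120 N. Pads are 22 mm wide; open, the fingers measure 114 mm over their backs; the gripper's body (76 mm by 85 mm) begins 54 mm behind the grasp point. The pads swing forward as they close: fully open they stand 13 mm farther back than shut.
Start: joints at [-1.149, 0.238, -0.013, 1.319, 0, 1.571], TCP at [0.215, -0.479, 0.231] pointing down, gripper open.
Joint ranges: [-2.66, 2.66], [-1.03, 1.9], [-1.14, 1.46], [-1.82, 2.27], [-1.45, 1.34], [-3.14, 3.14]. Speed limits (rad/s): [2.22, 2.22, 2.79, 3.14, 3.14, 3.14].

INTERFACE

Orientations are given as a rotation vector (axis times angle).
In Python, from rig import bot gives the robot as it stands.
- The arm moves only by the tool play_rows, never from a script. Its argument "deltas" is a list of rows, each a list of 7 numbers: the turn, a rotation vector about the tool's x, y, z normalised to -1 to 1, where 1 is 4 degrees, then the shift along the tool's x, y, z normalised to -1 to 1, where 1 is 0.25 m, then the opening, from 0 (shut) to 1 (fully open). A call has 1 to 12 rows; each row shifts and turns the commanded pose from where the row before left it, along the tool's axes as they then stand; what a row does not reach is not made up. A row lasts 1/8 s, in which the tool goes at most 62.5 mm and 10.7 degrees, less where a joint would pass 70% of its speed; a pose out of reach is approached as far as the arm can. A call with a number of a shift or a turn outside -1 to 1 is refused whole. A call with a gripper value outside its range is refused whole. The fingers move at their own pace and stop on an object; "newtons" is the grip in N (left out, the last holds). Time passes only in rows, so rows that do not move let the fingers close. It gives the time, the measured TCP pose, the force, the opening and the grip force at its end, in the units of the state.
- bot.state(): the state, without advancing time (a new reading comes with each control period).
- bot.get_image(name): name is "side" or "top"; returns the picture (480x640x3 uint8, red, green, blue); there is no depth.
- bot.get_calibration(name): a dict with "fx", "fy", "cx", "cy" (pixels), "dist_coeffs" ([k1, k2, p1, p2, k3] as OpenCV has them; the pictures are not rectified), "cam_to_world" (4x4, takes a point from camera to world coordinates). Camera axes: x right, y down, z forward; pixel columns grow to the right and rows downward; lengths in m; the calibration is good to about 2 mm. A picture is of the moment at which its call begins. get_calibration takes no time and is no camera call.
- bot.finish_job(): hands the job in; it is judged then, once.
Trained networks look in the newest picture that a camera, given by its name, has taken for a name from the list of things; names that differ only in an ending like _2 or _b are one class to them, and where a whole thing is asked for, a point or a joint stands for the part that bears it (a point fixed in the world has none). Each returns a list of dicts, best first, with "confidence" (0 to 1); they miss things now and then, are a little off and sometimes report something else, mostly with a low value. They report only what shows in the picture. A call takes as long as a camera call.
- bot.spot_in(label, camera): "location" ([x, y, z] in m, in world coordinates, good to about 4 mm: the middle of the surface that is visible of it).
- bot.outline_of(label, camera): "mask" (480x640 bool, what is visible of it).
The state is a dict: "t": time; "q": joint angles; "joint_vel": joint speeds; "joint_efforts": joint torques, N m; "ee_pos": TCP position; "orientation": TCP orientation; "contact_force": force on the tool from outside, world axes, zero at the start; "torque": the same for the moment, N m; "finger_gap": finger opening in m; "grip_force": force on a finger pad.
Only numpy, scipy, OpenCV 4.12 (cv2) and the standard library are available. Lean on these libraries where they do the work, as an engineer would, in place of code of your own. Each camera call takes 0.05 s, during which the arm holds its last target. There are 200 camera calls.

TASK

Slide the red end clamp of the orange chassis fully open, then set every green-topped module into the chassis in one row, each butted flush against the orange head block or its neighbour with no gap. Then close the row with the one white blank whose width fills what is left, butted flush against the last module, leave the other blanks lying on the bench, and slide the clamp fully home. The modules are delicate, so hold and push them gently, and do not disturb the board rack or the parts bin.

Things in the scene. Friction and masses are not known exactly. Their poses are not given: they have to be found in the camera images.
- chassis: Orange tray fixed to the bench, 100 (x) x 360 (y) mm; origin: centre of its underside, z up. Floor 4 mm above the bench; along both long sides a lip with its top 16 mm above the bench leaves a channel 88 mm wide in x, centred on x = 0. The row runs along y, from the fixed orange head block at the +y end (54 mm high, y 150 to 180 mm) to the red clamp at the -y end.
- head_face (a point): Foot of the head block's inner face: x = 0, y = +150 mm, floor height of the chassis. The first module is butted against this face.
- clamp (a joint): Slide of the red end clamp (m): 0 = fully home (its inner face then 253.5 mm from the head face), 0.04 = fully open (moved 40 mm along the chassis's -y). It stays where it is left (about 3 N of friction).
- clamp_grip (a point): Point on the clamp's black grip bar, to be pinched across the chassis's x: bar 16 mm thick in x, 24 mm long in y, from 36 to 72 mm above the bench; this point lies in its middle, 58 mm above the bench. The clamp's red block: 84 (x) x 24 (y) mm, top 36 mm above the bench.
- module_a: Module, 80 (x) x 48 (y) x 32 mm: black, green board on top, blue bar. Delicate: at most 50 N from each finger. 3 or 4 modules are there (None at the start: absent). Grip bar on top, mid-piece: 16 thick (x), 36 long (y), 32 to 68 mm above the underside; pinch it across x. Origin: centre of underside. In the chassis its x, y lie along the chassis's x, y (half turn alike).
- module_b: Module, 80 (x) x 48 (y) x 32 mm: black, green board on top, blue bar. Delicate: at most 50 N from each finger. 3 or 4 modules are there (None at the start: absent). Grip bar on top, mid-piece: 16 thick (x), 36 long (y), 32 to 68 mm above the underside; pinch it across x. Origin: centre of underside. In the chassis its x, y lie along the chassis's x, y (half turn alike).
- module_c: Module, 80 (x) x 48 (y) x 32 mm: black, green board on top, blue bar. Delicate: at most 50 N from each finger. 3 or 4 modules are there (None at the start: absent). Grip bar on top, mid-piece: 16 thick (x), 36 long (y), 32 to 68 mm above the underside; pinch it across x. Origin: centre of underside. In the chassis its x, y lie along the chassis's x, y (half turn alike).
- module_d: Module, 80 (x) x 48 (y) x 32 mm: black, green board on top, blue bar. Delicate: at most 50 N from each finger. 3 or 4 modules are there (None at the start: absent). Grip bar on top, mid-piece: 16 thick (x), 36 long (y), 32 to 68 mm above the underside; pinch it across x. Origin: centre of underside. In the chassis its x, y lie along the chassis's x, y (half turn alike).
- blank_60: Plain white blank with grey bar, 80 (x) x 60 (y) x 32 mm. Look-alikes: 60, 72, 96, 108 mm wide. Grip bar on top, mid-piece: 16 thick (x), 36 long (y), 32 to 68 mm above the underside; pinch it across x. Origin: centre of underside. In the chassis its x, y lie along the chassis's x, y (half turn alike).
- blank_72: Plain white blank with grey bar, 80 (x) x 72 (y) x 32 mm. Look-alikes: 60, 72, 96, 108 mm wide. Grip bar on top, mid-piece: 16 thick (x), 36 long (y), 32 to 68 mm above the underside; pinch it across x. Origin: centre of underside. In the chassis its x, y lie along the chassis's x, y (half turn alike).
- blank_96: Plain white blank with grey bar, 80 (x) x 96 (y) x 32 mm. Look-alikes: 60, 72, 96, 108 mm wide. Grip bar on top, mid-piece: 16 thick (x), 36 long (y), 32 to 68 mm above the underside; pinch it across x. Origin: centre of underside. In the chassis its x, y lie along the chassis's x, y (half turn alike).
- blank_108: Plain white blank with grey bar, 80 (x) x 108 (y) x 32 mm. Look-alikes: 60, 72, 96, 108 mm wide. Grip bar on top, mid-piece: 16 thick (x), 36 long (y), 32 to 68 mm above the underside; pinch it across x. Origin: centre of underside. In the chassis its x, y lie along the chassis's x, y (half turn alike).
- board_rack: Bystander: black rack of upright green boards, 110 x 200 x 106 mm, at the left. Origin: centre of the underside. Not to be disturbed.
- parts_bin: Bystander: open blue parts bin, 120 x 160 x 60 mm, at the right. Origin: centre of the underside. Not to be disturbed.

How it is judged:
By the outcome, as a careful person would: the job done as asked, in the order asked, and still so for the second after the job is handed in, with the robot touching nothing.
Of module_a, module_b, module_c, module_d only 3 to 4 are there at a start; the rules pass over those that are not, and their reading is None.
At some moment in a run one of module_a, module_b, module_c, module_d may be knocked a few centimetres aside while the robot is not near it.
It also fails if it takes over 210 s, if anything falls off the work surface, if the arm or the gripper's body presses on something with over 40 N, if the wrist force passes 120 N, or if a joint passes its speed limit or range.

## Working session

There is one attempt and no reset: what is moved stays moved. The work goes in short steps, Python scripts to look and compute and a tool call to move; the robot and the scene stay as the last step left them, time stands still between calls to the robot, and variables do not carry over. Pictures are saved under pics/ and viewed, at most 14 in all, crops included, and the job is handed in when it is done.

Besides the shell and the picture viewer there is one more tool, called after "Emit:" by a JSON object that holds its "method" and its "body", one argument or row to a line. play_rows: Moves the arm, as the interface text tells. Scaled input: -1 to 1 covers 0.25 m each way for a shift and 4 degrees each way for a turn. Its arguments: {"type":"object","properties":{"deltas":{"type":"array","items":{"type":"array","items":{"type":"number","minimum":-1,"maximum":1}}},"newtons":{"type":"number"}},"required":["deltas"]}

```bash
ls; mkdir -p pics; python3 - <<'E'
from rig import bot
import cv2,numpy as np
for c in("top","side"):
    im=bot.get_image(c); cv2.imwrite(f"pics/{c}0.png",im[:,:,::-1]); k=bot.get_calibration(c); print(c,{a:np.round(b,4).tolist() for a,b in k.items()})
    for l in ["module_a","blank_60","blank_72","blank_96","blank_108","clamp_grip","chassis","board_rack","parts_bin"]:
        print(l,[(np.round(d["location"],3).tolist(),round(d["confidence"],2)) for d in bot.spot_in(l,c)])
print(bot.state())
E
```

```text
pics
top {'fx': 454.0847, 'fy': 454.0847, 'cx': 317.2594, 'cy': 239.714, 'dist_coeffs': [0.0124, 0.0, 0.0, 0.0, 0.0], 'cam_to_world': [[0.0485, -0.9765, 0.2101, 0.3399], [-0.9988, -0.0481, 0.0074, 0.0036], [0.0029, -0.2102, -0.9777, 1.0837], [0.0, 0.0, 0.0, 1.0]]}
module_a [([0.441, 0.056, 0.026], 0.88), ([0.595, 0.314, 0.037], 0.8), ([0.445, -0.174, 0.036], 0.75), ([0.444, -0.07, 0.032], 0.68), ([0.431, 0.297, 0.034], 0.65)]
blank_60 [([0.445, -0.068, 0.034], 0.9), ([0.447, -0.295, 0.036], 0.85), ([0.585, -0.322, 0.031], 0.79), ([0.444, 0.177, 0.03], 0.6), ([0.618, -0.113, 0.036], 0.6)]
blank_72 [([0.445, -0.068, 0.034], 0.9), ([0.447, -0.295, 0.036], 0.85), ([0.585, -0.322, 0.031], 0.79), ([0.444, 0.177, 0.03], 0.6), ([0.618, -0.113, 0.036], 0.6)]
blank_96 [([0.445, -0.068, 0.034], 0.9), ([0.447, -0.295, 0.036], 0.85), ([0.585, -0.322, 0.031], 0.79), ([0.444, 0.177, 0.03], 0.6), ([0.618, -0.113, 0.036], 0.6)]
blank_108 [([0.445, -0.068, 0.034], 0.9), ([0.447, -0.295, 0.036], 0.85), ([0.585, -0.322, 0.031], 0.79), ([0.444, 0.177, 0.03], 0.6), ([0.618, -0.113, 0.036], 0.6)]
clamp_gri
[... 1419 characters left out ...]
0.032], 0.85)]
{'t': 1.0, 'q': array([-1.14902247e+00,  2.38191039e-01, -1.34833804e-02,  1.31920894e+00,
        7.76405524e-06,  1.57078360e+00]), 'joint_vel': array([ 0.00142581, -0.0007669 , -0.00017848,  0.00017513, -0.00151253,
        0.00061832]), 'joint_efforts': array([ 1.47248287e-03, -5.38591254e+01,  3.46693969e+01,  2.68866264e-03,
       -7.24844313e-05,  2.92179311e-05]), 'ee_pos': array([ 0.21491015, -0.47895398,  0.23128741]), 'orientation': array([-3.07190369e+00, -6.57622374e-01,  1.66902884e-05]), 'contact_force': array([ 1.47996886,  0.54913708, -0.29716123]), 'torque': array([ 0.00988115, -0.00048348,  0.0197983 ]), 'grip_force': 0.0, 'finger_gap': 0.08579584487828747}
```

View pics/top0.png

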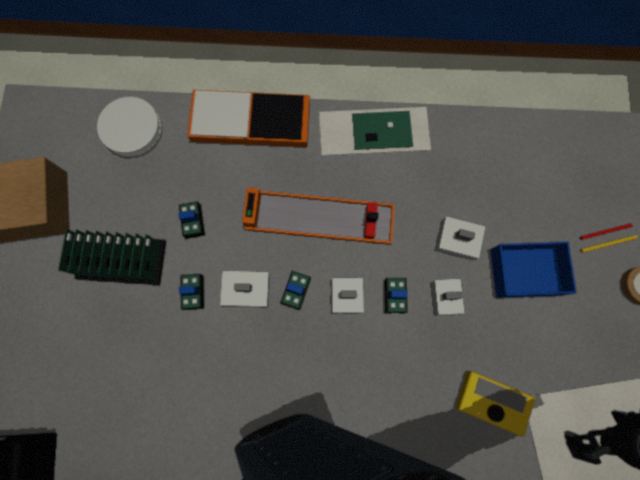

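View pics/side0.png

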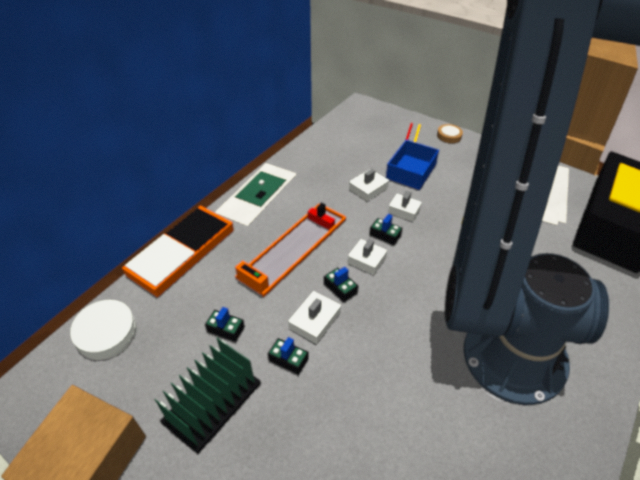

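The top view shows four modules, at (190,219), (191,291), (295,290) and (396,295). There are four blanks, at (244,288), (347,295), (449,296) and (461,238). The chassis head is at (250,208) and the clamp at (371,220). With four modules (192 mm), the 60 mm blank closes the row. Next I'll fit exact poses from the masks.

```bash
cat > h.py <<'E'
from rig import bot
import cv2,numpy as np
from scipy.optimize import minimize
from scipy.spatial.transform import Rotation as R
K={c:bot.get_calibration(c) for c in("top","side")}
def proj(P,c):
    k=K[c]; T=np.linalg.inv(k["cam_to_world"])
    A=np.array([[k["fx"],0,k["cx"]],[0,k["fy"],k["cy"]],[0,0,1]])
    return cv2.projectPoints(np.array(P,float),cv2.Rodrigues(T[:3,:3])[0],T[:3,3],A,np.array(k["dist_coeffs"]))[0][:,0]
def box(x0,x1,y0,y1,z0,z1): return np.array([[x,y,z] for x in(x0,x1) for y in(y0,y1) for z in(z0,z1)])
def piece(w,z=0): w/=2000; return [box(-.04,.04,-w,w,z,z+.032),box(-.008,.008,-.018,.018,z+.032,z+.068)]
def clamp(z=0): return [box(-.042,.042,-.012,.012,.004,.036),box(-.008,.008,-.012,.012,.036,.072)]
def place(B,p): 
    c,s=np.cos(p[2]),np.sin(p[2]); M=np.array([[c,-s,0],[s,c,0],[0,0,1]])
    return [b@M.T+[p[0],p[1],0] for b in B]
def render(B,c,S=3):
    m=np.zeros((480*S,640*S),np.uint8)
    for b in B:
        h=cv2.convexHull(((proj(b,c)+.5)*S-.5).astype(np.float32))
        cv2.fillConvexPoly(m,np.round(h*16).astype(np.int32),1,shift=4)
    return m
def up(m,S=3): return np.kron(m.astype(np.uint8),np.ones((S,S),np.uint8))
def fit(B,masks,p0,yaws=(0,.5,1,1.57,2.1,2.6)):
    M={c:up(m) for c,m in masks.items()}
    def cost(p):
        t=0; Q=place(B,p)
        for c,m in M.items():
            r=render(Q,c); t+=1-(r&m).sum()/max(1,(r|m).sum())
        return t/len(M)
    best=None
    y0=min(yaws,key=lambda y:cost([p0[0],p0[1],y]))
    r=minimize(cost,[p0[0],p0[1],y0],method="Nelder-Mead",options=dict(initial_simplex=[[p0[0],p0[1],y0],[p0[0]+.008,p0[1],y0],[p0[0],p0[1]+.008,y0],[p0[0],p0[1],y0+.25]],xatol=1e-4,fatol=1e-4,maxfev=90))
    return r.x,r.fun
def masks(label,cams=("top","side")): return {c:[d["mask"] for d in bot.outline_of(label,c) if d["confidence"]>.3] for c in cams}
def pick(ms,xy,z=.03):
    out={}
    for c,l in ms.items():
        u=proj([[xy[0],xy[1],z]],c)[0]
        l2=[(np.hypot(*(np.argwhere(m).mean(0)[::-1]-u)),i) for i,m in enumerate(l)]
        if l2 and min(l2)[0]<14: out[c]=l[min(l2)[1]]
    return out
def pose():
    s=bot.state(); return np.array(s["ee_pos"]),R.from_rotvec(s["orientation"])
E
cat > fit.py <<'E'
from h import *
for l in ("module_a","blank_60"): 
    ms=masks(l)
    C=[(.441,.056),(.597,.314),(.443,-.17),(.427,.3)] if l[0]=='m' else [(.443,-.062),(.446,-.292),(.441,.184),(.583,-.32)]
    for c in C:
        m=pick(ms,c)
        for w in ([48] if l[0]=='m' else [60,72,96,108]):
            p,f=fit(piece(w),m,c)
            print(l,c,list(m),w,np.round(p[:2],4),round(np.degrees(p[2]),1),round(f,3))
ms=pick(masks("clamp_grip"),(.618,-.11)); print("clamp",list(ms),*fit(clamp(),ms,(.618,-.11),(0,.05)))
ch=masks("chassis"); print([ [int(x.sum()) for x in v] for v in ch.values()])
# chassis: outer hull fit from top-mask
m=ch["top"][0]; m=up(m); pts=np.argwhere(m)[:,::-1].astype(np.float32); r=cv2.minAreaRect(pts); print(r[0][0]/3,r[0][1]/3,r[1][0]/3,r[1][1]/3,r[2])
np.save("ch_top.npy",ch["top"][0])
q=bot.state(); print(R.from_rotvec(q["orientation"]).as_matrix().round(3))
E
time python3 fit.py
```

```text
module_a (0.441, 0.056) ['top', 'side'] 48 [0.4471 0.0566] 163.9 0.071
module_a (0.597, 0.314) ['top', 'side'] 48 [0.6052 0.3183] 11.9 0.07
module_a (0.443, -0.17) ['top', 'side'] 48 [ 0.4457 -0.1773] 3.1 0.078
module_a (0.427, 0.3) ['top', 'side'] 48 [0.4341 0.2989] 7.2 0.069
blank_60 (0.443, -0.062) ['top', 'side'] 60 [ 0.4395 -0.0592] 1.7 0.13
blank_60 (0.443, -0.062) ['top', 'side'] 72 [ 0.4398 -0.0638] 1.9 0.062
blank_60 (0.443, -0.062) ['top', 'side'] 96 [ 0.443  -0.0643] 96.9 0.237
blank_60 (0.443, -0.062) ['top', 'side'] 108 [ 0.4503 -0.0644] 92.3 0.313
blank_60 (0.446, -0.292) ['top', 'side'] 60 [ 0.449 -0.299] 6.2 0.07
blank_60 (0.446, -0.292) ['top', 'side'] 72 [ 0.4494 -0.3006] 8.2 0.179
blank_60 (0.446, -0.292) ['top', 'side'] 96 [ 0.4508 -0.308 ] 8.4 0.335
blank_60 (0.446, -0.292) ['top', 'side'] 108 [ 0.4489 -0.3014] 10.5 0.393
blank_60 (0.441, 0.184) ['top', 'side'] 60 [0.4459 0.1842] 81.4 0.378
blank_60 (0.441, 0.184) ['top', 'side'] 72 [0.4443 0.184 ] 91.5 0.277
blank_60 (0.441, 0.184) ['top', 'side'] 96 [0.4445 0.177 ] 0.8 0.109
blank_60 (0.441, 0.184) ['top', 'side'] 108 [0.4451 0.1752] 1.8 0.051
blank_60 (0.583, -0.32) ['top', 'side'] 60 [ 0.5834 -0.3288] 76.2 0.254
blank_60 (0.583, -0.32) ['top', 'side'] 72 [ 0.5894 -0.3275] 76.0 0.157
blank_60 (0.583, -0.32) ['top', 'side'] 96 [ 0.5902 -0.3309] -12.3 0.075
blank_60 (0.583, -0.32) ['top', 'side'] 108 [ 0.5908 -0.3277] -11.5 0.157
clamp ['top', 'side'] [ 0.62430392 -0.11520677 -0.06533566] 0.1232805849006231
[[6225, 1586], [3997]]
318.29705810546875 216.9006144205729 152.9472452799479 44.283172607421875 6.519801616668701
[[ 0.912  0.409 -0.   ]
 [ 0.409 -0.912  0.   ]
 [-0.    -0.    -1.   ]]
real	0m13.425s
user	0m10.177s
sys	0m3.255s
```

```bash
python3 - <<'E'
import cv2
a=cv2.imread("pics/top0.png")[170:320,165:505]; cv2.imwrite("pics/c1.png",cv2.resize(a,None,fx=2.35,fy=2.35,interpolation=cv2.INTER_CUBIC))
E
```

```text
(no output)
```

View pics/c1.png

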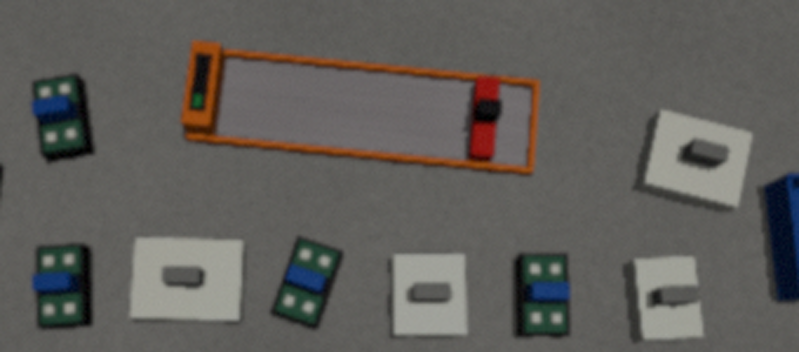

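```bash
cat > ch.py <<'E'
from h import *
ch=masks("chassis"); cl=pick(masks("clamp_grip"),(.618,-.11))
M={c:(ch[c][0]|cl[c]) for c in ch}
for c in M:
    k=np.ones((5,5),np.uint8); M[c]=cv2.morphologyEx(M[c].astype(np.uint8),cv2.MORPH_CLOSE,k)
def B(s): return [box(-.05,.05,-.18,.18,0,.016),box(-.05,.05,.15,.18,0,.054),box(-.042,.042,-.1275-s,-.1035-s,0,.036),box(-.008,.008,-.1275-s,-.1035-s,.036,.072)]
for cams in (["top","side"],["top"],["side"]):
  for s in (.0,.01,.02,.03):
    p,f=fit(B(s),{c:M[c] for c in cams},(.628,.02),(-.05,-.1)); print(cams,s,np.round(p,4),round(f,4))
  c,sn=np.cos(p[2]),np.sin(p[2]); d=np.array([.6243,-.1152])-p[:2]; print("clamp in chassis",c*d[0]+sn*d[1],-sn*d[0]+c*d[1])
E
python3 ch.py
```

```text
['top', 'side'] 0.0 [ 0.6297  0.0097 -0.0547] 0.037
['top', 'side'] 0.01 [ 0.6295  0.01   -0.0534] 0.0365
['top', 'side'] 0.02 [ 0.6296  0.01   -0.0522] 0.0398
['top', 'side'] 0.03 [ 0.6297  0.0101 -0.0511] 0.0436
clamp in chassis 0.0009785364860305417 -0.1254591107483896
['top'] 0.0 [ 0.629   0.0094 -0.0498] 0.0352
['top'] 0.01 [ 0.629   0.0094 -0.0498] 0.0352
['top'] 0.02 [ 0.629   0.0094 -0.0498] 0.0352
['top'] 0.03 [ 0.629   0.0094 -0.0498] 0.0352
clamp in chassis 0.0015509540873697072 -0.12471123197919544
['side'] 0.0 [ 0.6302  0.0099 -0.0556] 0.0363
['side'] 0.01 [ 0.6302  0.01   -0.0561] 0.0355
['side'] 0.02 [ 0.6299  0.0101 -0.0511] 0.0413
['side'] 0.03 [ 0.6303  0.0103 -0.053 ] 0.049
clamp in chassis 0.000681286549896595 -0.12565751922533852
```

Emit:
{"method": "play_rows", "body": {
  "deltas": [
    [0, 0, -1, 0, 0, 0, 0.6],
    [0, 0, -1, 0, 0, 0, 0.6],
    [0, 0, -1, 0, 0, 0, 0.6],
    [0, 0, -1, 0, 0, 0, 0.6],
    [0, 0, -1, 0, 0, 0, 0.6],
    [0, 0, -1, 0, 0, 0, 0.6],
    [0, 0, -1, 0, 0, 0, 0.6],
    [0, 0, -1, 0, 0, 0, 0.6],
    [0, 0, -1, 0, 0, 0, 0.6],
    [0, 0, -1, 0, 0, 0, 0.6],
    [0, 0, -1, 0, 0, 0, 0.6],
    [0, 0, -1, 0, 0, 0, 0.6]
  ],
  "newtons": 25
}}

```text
t: 3.1
ee_pos: [0.2149, -0.4789, 0.2313]
orientation: [-2.537, -1.853, -0.0]
contact_force: [0.1, -0.6, 0.2]
finger_gap: 0.0512
grip_force: 0.0
```

Emit:
{"method": "play_rows", "body": {
  "deltas": [
    [0, 0, -0.925, 0, 0, 0, 0.6],
    [0, 0, -0.925, 0, 0, 0, 0.6],
    [0, 0, -0.925, 0, 0, 0, 0.6],
    [0, 0, -0.925, 0, 0, 0, 0.6],
    [0, 0, 0, 0.14, 0.14, 0, 0.6],
    [0, 0, 0, 0.14, 0.14, 0, 0.6],
    [0, 0, 0, 0.14, 0.14, 0, 0.6],
    [0, 0, 0, 0.14, 0.14, 0, 0.6],
    [0, 0, 0, 0.14, 0.14, 0, 0.6],
    [0, 0, 0, 0.14, 0.14, 0, 0.6],
    [0, 0, 0, 0.14, 0.14, 0, 0.6],
    [0, 0, 0, 0, 0, 0, 0.6]
  ]
}}

```text
t: 4.6
ee_pos: [0.4746, -0.2451, 0.231]
orientation: [-2.275, -2.166, -0.001]
contact_force: [-0.3, -0.0, 0.1]
finger_gap: 0.0514
grip_force: 0.0
```

```bash
cat > plan.py <<'E'
# usage: plan.py x y z yawdeg(of piece/chassis x axis)  [chassis frame if 'c' given]
import sys
from h import *
CH=np.array([.6296,.0099]); TH=-.0535
def c2w(x,y): c,s=np.cos(TH),np.sin(TH); return CH+[c*x-s*y,s*x+c*y]
def w2c(p): c,s=np.cos(TH),np.sin(TH); d=np.array(p[:2])-CH; return np.array([c*d[0]+s*d[1],-s*d[0]+c*d[1]])
def plan(x,y,z,yaw):
    p,Rt=pose(); M=Rt.as_matrix(); ty=np.degrees(np.arctan2(M[1,1],M[0,1]))
    d=(yaw-ty+90)%180-90
    a=np.radians(ty+d); Y=np.array([np.cos(a),np.sin(a),0]); Z=np.array([0,0,-1.]); X=np.cross(Y,Z)
    D=np.array([x,y,z])-p
    print("tcp",p.round(4),"yaw",round(ty,2),"tilt",M[:,2].round(4),"| turn units",round(-d/4,3),"| then shift units x,y,z",(np.array([D@X,D@Y,D@Z])/.25).round(4), "q6",round(bot.state()["q"][5],2), "chassis xy",w2c(p).round(4))
if __name__=="__main__":
    a=sys.argv[1:]
    if a[0]=="c": x,y=c2w(float(a[1]),float(a[2])); plan(x,y,float(a[3]),np.degrees(TH))
    else: plan(*map(float,a))
E
python3 plan.py c 0.0 -0.125 0.04
```

```text
tcp [ 0.4746 -0.2451  0.231 ] yaw -2.8 tilt [ 2.e-04  5.e-04 -1.e+00] | turn units 0.066 | then shift units x,y,z [0.5518 0.5645 0.7639] q6 1.14 chassis xy [-0.1411 -0.2629]
```

Emit:
{"method": "play_rows", "body": {
  "deltas": [
    [0, 0, 0.066, 0, 0, 0, 0.6],
    [0, 0, 0, 0.138, 0.141, 0.1, 0.6],
    [0, 0, 0, 0.138, 0.141, 0.1, 0.6],
    [0, 0, 0, 0.138, 0.141, 0.1, 0.6],
    [0, 0, 0, 0.138, 0.141, 0.1, 0.6],
    [0, 0, 0, 0, 0, 0.12, 0.6],
    [0, 0, 0, 0, 0, 0.12, 0.6],
    [0, 0, 0, 0, 0, 0.08, 0.6],
    [0, 0, 0, 0, 0, 0.044, 0.6],
    [0, 0, 0, 0, 0, 0, 0.6]
  ]
}}

```text
t: 5.85
ee_pos: [0.6206, -0.1184, 0.04]
orientation: [-2.285, -2.155, 0.001]
contact_force: [0.1, -0.1, -0.3]
finger_gap: 0.0512
grip_force: 0.0
```

```bash
python3 plan.py c 0.0 -0.125 0.04; python3 -c "
from h import *
for c in('top','side'):
    im=bot.get_image(c); u=proj([[.623,-.115,.05]],c)[0].astype(int); a=im[max(0,u[1]-75):u[1]+75,max(0,u[0]-100):u[0]+100,::-1]; cv2.imwrite(f'pics/g_{c}.png',cv2.resize(a,None,fx=2,fy=2))
a=cv2.imread('pics/g_top.png');b=cv2.imread('pics/g_side.png');cv2.imwrite('pics/g.png',np.hstack([a[:300,:400],b[:300,:400]]))"
```

```text
tcp [ 0.6206 -0.1184  0.04  ] yaw -3.37 tilt [-1.e-03  2.e-04 -1.e+00] | turn units -0.076 | then shift units x,y,z [0.0144 0.0084 0.    ] q6 1.44 chassis xy [-0.0021 -0.1286]
```

View pics/g.png

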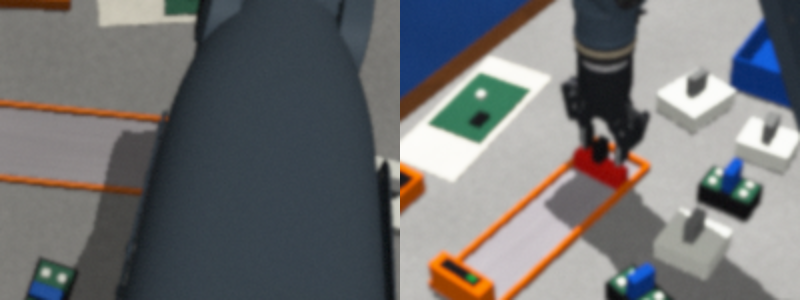

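The side view shows the fingers straddling the clamp bar, at about (600,150). I'll close on it and slide it open.

Emit:
{"method": "play_rows", "body": {
  "deltas": [
    [0, 0, -0.07, 0.014, 0.008, 0, 0.6],
    [0, 0, 0, 0, 0, 0, 0],
    [0, 0, 0, 0, 0, 0, 0],
    [0, 0, 0, 0, 0, 0, 0],
    [0, 0, 0, 0, 0, 0, 0],
    [0, 0, 0, -0.03, 0, 0, 0],
    [0, 0, 0, -0.03, 0, 0, 0],
    [0, 0, 0, -0.03, 0, 0, 0],
    [0, 0, 0, -0.02, 0, 0, 0],
    [0, 0, 0, 0, 0, 0, 0]
  ],
  "newtons": 40
}}

```text
t: 7.2
ee_pos: [0.6233, -0.142, 0.0409]
orientation: [2.278, 2.161, 0.003]
contact_force: [4.5, -0.7, 1.0]
finger_gap: 0.0156
grip_force: 45.7
```

```bash
python3 plan.py c 0.0 -0.1555 0.04
```

```text
tcp [ 0.6233 -0.142   0.0409] yaw -3.02 tilt [ 2.5e-03 -2.0e-04 -1.0e+00] | turn units 0.011 | then shift units x,y,z [-0.0139 -0.0074  0.0036] q6 1.4 chassis xy [ 0.0019 -0.152 ]
```

Emit:
{"method": "play_rows", "body": {
  "deltas": [
    [0, 0, 0, -0.008, 0, 0, 0],
    [0, 0, 0, -0.008, 0, 0, 0],
    [0, 0, 0, 0, 0, 0, 0]
  ]
}}

```text
t: 7.58
ee_pos: [0.6231, -0.145, 0.0409]
orientation: [2.278, 2.162, 0.004]
contact_force: [6.1, 3.5, 1.1]
finger_gap: 0.0157
grip_force: 45.8
```

Emit:
{"method": "play_rows", "body": {
  "deltas": [
    [0, 0, 0, -0.008, 0, 0, 0],
    [0, 0, 0, 0, 0, 0, 0],
    [0, 0, 0, 0, 0, 0, 0]
  ]
}}

```text
t: 7.95
ee_pos: [0.6231, -0.1451, 0.0409]
orientation: [-2.276, -2.164, -0.008]
contact_force: [5.8, 13.1, 2.0]
finger_gap: 0.0155
grip_force: 46.0
```

Emit:
{"method": "play_rows", "body": {
  "deltas": [
    [0, 0, 0, -0.008, 0, 0, 0],
    [0, 0, 0, 0, 0, 0, 0],
    [0, 0, 0, 0, 0, 0, 0]
  ]
}}

```text
t: 8.32
ee_pos: [0.6231, -0.1452, 0.0409]
orientation: [-2.273, -2.164, -0.011]
contact_force: [7.0, 21.5, 3.5]
finger_gap: 0.0152
grip_force: 46.1
```

Emit:
{"method": "play_rows", "body": {
  "deltas": [
    [0, 0, 0, 0.014, 0, 0, 0],
    [0, 0, 0, 0, 0, 0, 0.6],
    [0, 0, 0, 0, 0, 0, 0.6],
    [0, 0, 0, 0, 0, 0, 0.6],
    [0, 0, 0, 0, 0, -0.1, 0.6],
    [0, 0, 0, 0, 0, -0.2, 0.6],
    [0, 0, 0, 0, 0, -0.2, 0.6],
    [0, 0, 0, 0, 0, -0.2, 0.6],
    [0, 0, 0, 0, 0, 0, 0.6]
  ],
  "newtons": 25
}}

```text
t: 9.45
ee_pos: [0.6235, -0.1469, 0.2197]
orientation: [2.275, 2.158, 0.006]
contact_force: [-0.1, -1.3, -0.3]
finger_gap: 0.0513
grip_force: 0.0
```

```bash
cat > find.py <<'E'
from h import *
from plan import plan,w2c
import sys
def find(label="module_a",w=48,z=0):
    ms=masks(label); out=[]
    for src in("top","side"):
        for d in bot.spot_in(label,src):
            p=np.array(d["location"][:2])
            if d["confidence"]<.5 or any(np.hypot(*(p-o[0][:2]))<.035 for o in out): continue
            m=pick(ms,p)
            if not m: continue
            x,f=fit(piece(w),m,p); yd=(np.degrees(x[2])+90)%180-90
            out.append((x,f)); print(label,x[:2].round(4),round(yd,1),round(f,3),list(m),"chassis",w2c(x).round(3))
    return out
if __name__=="__main__": find(*(sys.argv[1:2] or ["module_a"]),int((sys.argv[2:3] or [48])[0])); print(bot.state()["t"])
E
python3 find.py; python3 plan.py .6052 .3183 .04 11.9
```

```text
module_a [0.6063 0.3192] 12.6 0.094 ['top', 'side'] chassis [-0.04   0.308]
module_a [0.4466 0.0563] -16.6 0.088 ['top', 'side'] chassis [-0.185  0.037]
module_a [0.434  0.2996] 6.8 0.04 ['side'] chassis [-0.211  0.279]
module_a [ 0.4461 -0.1759] 0.6 0.039 ['side'] chassis [-0.173 -0.195]
9.65
tcp [ 0.621  -0.1461  0.2138] yaw -3.03 tilt [-2.4e-03  6.0e-04 -1.0e+00] | turn units -3.732 | then shift units x,y,z [1.8309 0.3213 0.6951] q6 1.39 chassis xy [-0.0003 -0.1563]
```

Emit:
{"method": "play_rows", "body": {
  "deltas": [
    [0, 0, -0.933, 0, 0, 0, 0.6],
    [0, 0, -0.933, 0, 0, 0, 0.6],
    [0, 0, -0.933, 0, 0, 0, 0.6],
    [0, 0, -0.933, 0, 0, 0, 0.6],
    [0, 0, 0, 0.203, 0.036, 0, 0.6],
    [0, 0, 0, 0.203, 0.036, 0, 0.6],
    [0, 0, 0, 0.203, 0.036, 0, 0.6],
    [0, 0, 0, 0.203, 0.036, 0, 0.6],
    [0, 0, 0, 0.203, 0.036, 0, 0.6],
    [0, 0, 0, 0.203, 0.036, 0, 0.6],
    [0, 0, 0, 0.203, 0.036, 0, 0.6],
    [0, 0, 0, 0.203, 0.036, 0, 0.6]
  ]
}}

```text
t: 11.15
ee_pos: [0.6076, 0.2673, 0.2136]
orientation: [-1.978, -2.439, 0.004]
contact_force: [0.8, 0.4, 0.0]
finger_gap: 0.0511
grip_force: 0.0
```

Emit:
{"method": "play_rows", "body": {
  "deltas": [
    [0, 0, 0, 0.2, 0.036, 0, 0.6],
    [0, 0, 0, 0, 0, 0.15, 0.6],
    [0, 0, 0, 0, 0, 0.15, 0.6],
    [0, 0, 0, 0, 0, 0.05, 0.6],
    [0, 0, 0, 0, 0, 0, 0.6],
    [0, 0, 0, 0, 0, 0, 0.6]
  ]
}}

```text
t: 11.9
ee_pos: [0.6076, 0.3168, 0.1292]
orientation: [1.979, 2.439, 0.003]
contact_force: [-0.3, -0.4, 0.2]
finger_gap: 0.0509
grip_force: 0.0
```

```bash
python3 plan.py .6058 .3188 .039 12.3
```

```text
tcp [0.6076 0.3168 0.1292] yaw 11.89 tilt [ 0.0016  0.001  -1.    ] | turn units -0.103 | then shift units x,y,z [ 0.0093 -0.0055  0.3609] q6 1.84 chassis xy [-0.0383  0.3053]
```

Emit:
{"method": "play_rows", "body": {
  "deltas": [
    [0, 0, -0.1, 0, 0, 0, 0.6],
    [0, 0, 0, 0.009, -0.006, 0.12, 0.6],
    [0, 0, 0, 0, 0, 0.12, 0.6],
    [0, 0, 0, 0, 0, 0.08, 0.6],
    [0, 0, 0, 0, 0, 0.04, 0.6],
    [0, 0, 0, 0, 0, 0, 0.6],
    [0, 0, 0, 0, 0, 0, 0],
    [0, 0, 0, 0, 0, 0, 0],
    [0, 0, 0, 0, 0, 0, 0],
    [0, 0, 0, 0, 0, 0, 0],
    [0, 0, 0, 0, 0, 0, 0]
  ],
  "newtons": 25
}}

```text
t: 13.28
ee_pos: [0.6057, 0.3189, 0.0389]
orientation: [1.97, 2.446, 0.003]
contact_force: [0.7, 0.0, 5.6]
finger_gap: 0.0159
grip_force: 29.6
```

Emit:
{"method": "play_rows", "body": {
  "deltas": [
    [0, 0, 0, 0, 0, -0.06, 0],
    [0, 0, 0, 0, 0, -0.16, 0],
    [0, 0, 0, 0, 0, -0.16, 0],
    [0, 0, 0, 0, 0, -0.12, 0],
    [0, 0, 0, 0, 0, 0, 0]
  ]
}}

```text
t: 13.9
ee_pos: [0.606, 0.3192, 0.1656]
orientation: [1.969, 2.446, 0.006]
contact_force: [1.3, 0.1, -3.6]
finger_gap: 0.0156
grip_force: 28.4
```

```bash
python3 plan.py c 0.001 .119 .043
```

```text
tcp [0.606  0.3192 0.1656] yaw 12.31 tilt [ 0.0038  0.0021 -1.    ] | turn units 3.844 | then shift units x,y,z [-0.7542  0.1646  0.4903] q6 1.84 chassis xy [-0.0401  0.3076]
```

Emit:
{"method": "play_rows", "body": {
  "deltas": [
    [0, 0, 0.961, 0, 0, 0, 0],
    [0, 0, 0.961, 0, 0, 0, 0],
    [0, 0, 0.961, 0, 0, 0, 0],
    [0, 0, 0.961, 0, 0, 0, 0],
    [0, 0, 0, -0.151, 0.033, 0, 0],
    [0, 0, 0, -0.151, 0.033, 0, 0],
    [0, 0, 0, -0.151, 0.033, 0, 0],
    [0, 0, 0, -0.151, 0.033, 0, 0],
    [0, 0, 0, -0.15, 0.033, 0, 0],
    [0, 0, 0, 0, 0, 0.12, 0],
    [0, 0, 0, 0, 0, 0.12, 0],
    [0, 0, 0, 0, 0, 0, 0]
  ]
}}

```text
t: 15.4
ee_pos: [0.6333, 0.1275, 0.099]
orientation: [-2.277, -2.158, 0.01]
contact_force: [-0.2, -0.2, -2.4]
finger_gap: 0.0154
grip_force: 28.2
```

```bash
python3 plan.py c 0.001 .119 .043
```

```text
tcp [0.6333 0.1275 0.099 ] yaw -3.08 tilt [-0.0073 -0.0014 -1.    ] | turn units -0.004 | then shift units x,y,z [0.0056 0.0145 0.2239] q6 1.82 chassis xy [-0.0026  0.1176]
```

Emit:
{"method": "play_rows", "body": {
  "deltas": [
    [0, 0, 0, 0.004, 0.014, 0, 0],
    [0, 0, 0, 0, 0, 0.1, 0],
    [0, 0, 0, 0, 0, 0.07, 0],
    [0, 0, 0, 0, 0, 0.03, 0],
    [0, 0, 0, 0, 0, 0.02, 0],
    [0, 0, 0, 0, 0, 0, 0]
  ]
}}

```text
t: 16.15
ee_pos: [0.64, 0.1291, 0.0483]
orientation: [2.28, 2.161, 0.001]
contact_force: [-0.1, 0.5, -3.8]
finger_gap: 0.0156
grip_force: 28.2
```

```bash
python3 plan.py c 0.001 .119 .043
```

```text
tcp [0.64   0.1291 0.0483] yaw -3.06 tilt [ 7.e-04  2.e-04 -1.e+00] | turn units 0.001 | then shift units x,y,z [-0.0025 -0.0119  0.0212] q6 1.82 chassis xy [0.004  0.1196]
```

Emit:
{"method": "play_rows", "body": {
  "deltas": [
    [0, 0, 0, 0, -0.012, 0, 0],
    [0, 0, 0, 0, 0, 0.012, 0],
    [0, 0, 0, 0, 0, 0.008, 0],
    [0, 0, 0, 0, 0, 0, 0],
    [0, 0, 0, 0.012, 0, 0, 0],
    [0, 0, 0, 0, 0, 0, 0]
  ]
}}

```text
t: 16.9
ee_pos: [0.6369, 0.1323, 0.0429]
orientation: [2.28, 2.161, 0.0]
contact_force: [0.1, -0.1, -0.3]
finger_gap: 0.0155
grip_force: 28.7
```

Emit:
{"method": "play_rows", "body": {
  "deltas": [
    [0, 0, 0, 0.008, 0, 0, 0],
    [0, 0, 0, 0, 0, 0, 0],
    [0, 0, 0, 0, 0, 0, 0]
  ]
}}

```text
t: 17.27
ee_pos: [0.637, 0.1342, 0.043]
orientation: [2.28, 2.161, 0.001]
contact_force: [0.9, -1.3, -0.1]
finger_gap: 0.0157
grip_force: 28.8
```

Emit:
{"method": "play_rows", "body": {
  "deltas": [
    [0, 0, 0, 0.004, 0, 0, 0],
    [0, 0, 0, 0, 0, 0, 0],
    [0, 0, 0, 0, 0, 0, 0]
  ]
}}

```text
t: 17.65
ee_pos: [0.637, 0.1351, 0.0429]
orientation: [2.28, 2.161, 0.0]
contact_force: [0.9, -2.4, 0.8]
finger_gap: 0.0157
grip_force: 28.9
```

Emit:
{"method": "play_rows", "body": {
  "deltas": [
    [0, 0, 0, 0.004, 0, 0, 0],
    [0, 0, 0, 0, 0, 0, 0],
    [0, 0, 0, 0, 0, 0, 0]
  ]
}}

```text
t: 18.02
ee_pos: [0.637, 0.1357, 0.0429]
orientation: [2.28, 2.161, -0.001]
contact_force: [0.5, -5.2, 2.3]
finger_gap: 0.0157
grip_force: 29.1
```

Emit:
{"method": "play_rows", "body": {
  "deltas": [
    [0, 0, 0, 0.004, 0, 0, 0],
    [0, 0, 0, 0, 0, 0, 0],
    [0, 0, 0, 0, 0, 0, 0]
  ]
}}

```text
t: 18.4
ee_pos: [0.637, 0.1357, 0.0429]
orientation: [2.28, 2.159, -0.002]
contact_force: [0.2, -9.8, 3.0]
finger_gap: 0.0154
grip_force: 29.2
```

Emit:
{"method": "play_rows", "body": {
  "deltas": [
    [0, 0, 0, -0.003, 0, 0, 0],
    [0, 0, 0, 0, 0, 0, 0.6],
    [0, 0, 0, 0, 0, 0, 0.6],
    [0, 0, 0, 0, 0, 0, 0.6],
    [0, 0, 0, 0, 0, -0.08, 0.6],
    [0, 0, 0, 0, 0, -0.16, 0.6],
    [0, 0, 0, 0, 0, -0.2, 0.6],
    [0, 0, 0, 0, 0, -0.2, 0.6],
    [0, 0, 0, 0, 0, 0, 0.6]
  ]
}}

```text
t: 19.52
ee_pos: [0.639, 0.1371, 0.2074]
orientation: [2.277, 2.159, 0.011]
contact_force: [-0.0, 0.7, -0.8]
finger_gap: 0.051
grip_force: 0.0
```

```bash
python3 find.py; python3 plan.py .434 .2995 .041 7
```

```text
module_a [0.6063 0.3192] 12.6 0.094 ['top', 'side'] chassis [-0.04   0.308]
module_a [0.4466 0.0563] -16.6 0.088 ['top', 'side'] chassis [-0.185  0.037]
module_a [0.434  0.2996] 6.8 0.04 ['side'] chassis [-0.211  0.279]
module_a [ 0.4461 -0.1759] 0.6 0.039 ['side'] chassis [-0.173 -0.195]
19.725
tcp [0.6363 0.1364 0.2013] yaw -3.06 tilt [-2.3e-03 -3.0e-04 -1.0e+00] | turn units -2.515 | then shift units x,y,z [ 0.7463 -0.7236  0.6414] q6 1.84 chassis xy [-1.000e-04  1.266e-01]
```

```bash
sed -i 's/    ms=masks(label); out=\[\]/    [bot.get_image(c) for c in("top","side")]; ms=masks(label); out=[]/' find.py; python3 find.py; python3 plan.py .434 .2995 .041 7
```

```text
module_a [ 0.4456 -0.1774] 2.4 0.07 ['top', 'side'] chassis [-0.174 -0.197]
module_a [0.434  0.2997] 7.4 0.054 ['side'] chassis [-0.211  0.279]
module_a [0.6403 0.1225] -23.9 0.346 ['side'] chassis [0.005 0.113]
module_a [0.4473 0.0573] -16.2 0.093 ['side'] chassis [-0.185  0.038]
20.025
tcp [0.6368 0.1364 0.2021] yaw -3.06 tilt [-1.2e-03 -1.0e-04 -1.0e+00] | turn units -2.516 | then shift units x,y,z [ 0.7466 -0.7255  0.6444] q6 1.84 chassis xy [0.0004 0.1267]
```

Emit:
{"method": "play_rows", "body": {
  "deltas": [
    [0, 0, -0.84, 0, 0, 0, 0.6],
    [0, 0, -0.84, 0, 0, 0, 0.6],
    [0, 0, -0.84, 0, 0, 0, 0.6],
    [0, 0, 0, 0.124, -0.121, 0, 0.6],
    [0, 0, 0, 0.124, -0.121, 0, 0.6],
    [0, 0, 0, 0.124, -0.121, 0, 0.6],
    [0, 0, 0, 0.124, -0.121, 0, 0.6],
    [0, 0, 0, 0.124, -0.121, 0, 0.6],
    [0, 0, 0, 0.126, -0.121, 0, 0.6],
    [0, 0, 0, 0, 0, 0.15, 0.6],
    [0, 0, 0, 0, 0, 0.12, 0.6],
    [0, 0, 0, 0, 0, 0, 0.6]
  ]
}}

```text
t: 21.52
ee_pos: [0.4327, 0.2986, 0.1336]
orientation: [-2.08, -2.353, 0.006]
contact_force: [-0.2, 0.3, 0.5]
finger_gap: 0.0513
grip_force: 0.0
```

```bash
python3 plan.py .434 .2996 .041 7
```

```text
tcp [0.4327 0.2986 0.1336] yaw 7.03 tilt [-0.0034 -0.0022 -1.    ] | turn units 0.008 | then shift units x,y,z [0.0034 0.0058 0.3705] q6 2.05 chassis xy [-0.2121  0.2777]
```

Emit:
{"method": "play_rows", "body": {
  "deltas": [
    [0, 0, 0, 0.002, 0.003, 0.12, 0.6],
    [0, 0, 0, 0, 0, 0.12, 0.6],
    [0, 0, 0, 0, 0, 0.08, 0.6],
    [0, 0, 0, 0, 0, 0.04, 0.6],
    [0, 0, 0, 0, 0, 0, 0.6],
    [0, 0, 0, 0, 0, 0, 0],
    [0, 0, 0, 0, 0, 0, 0],
    [0, 0, 0, 0, 0, 0, 0],
    [0, 0, 0, 0, 0, 0, 0],
    [0, 0, 0, 0, 0, 0, 0]
  ]
}}

```text
t: 22.78
ee_pos: [0.4353, 0.3003, 0.0463]
orientation: [2.081, 2.353, 0.003]
contact_force: [-0.3, -0.3, 6.7]
finger_gap: 0.0158
grip_force: 26.0
```

Emit:
{"method": "play_rows", "body": {
  "deltas": [
    [0, 0, 0, 0, 0, -0.06, 0],
    [0, 0, 0, 0, 0, -0.16, 0],
    [0, 0, 0, 0, 0, -0.16, 0],
    [0, 0, 0, 0, 0, -0.12, 0],
    [0, 0, 0, 0, 0, 0, 0]
  ]
}}

```text
t: 23.4
ee_pos: [0.4359, 0.3007, 0.1732]
orientation: [2.081, 2.352, 0.007]
contact_force: [-0.0, -0.6, -2.5]
finger_gap: 0.0157
grip_force: 25.0
```

```bash
python3 plan.py c 0.001 .071 .046
```

```text
tcp [0.4359 0.3007 0.1732] yaw 7.01 tilt [ 0.0039  0.0028 -1.    ] | turn units 2.519 | then shift units x,y,z [-0.8359  0.84    0.5088] q6 2.05 chassis xy [-0.209  0.28 ]
```

Emit:
{"method": "play_rows", "body": {
  "deltas": [
    [0, 0, 0.84, 0, 0, 0, 0],
    [0, 0, 0.84, 0, 0, 0, 0],
    [0, 0, 0.84, 0, 0, 0, 0],
    [0, 0, 0, -0.119, 0.12, 0, 0],
    [0, 0, 0, -0.119, 0.12, 0, 0],
    [0, 0, 0, -0.119, 0.12, 0, 0],
    [0, 0, 0, -0.119, 0.12, 0, 0],
    [0, 0, 0, -0.12, 0.12, 0, 0],
    [0, 0, 0, -0.12, 0.12, 0, 0],
    [0, 0, 0, -0.12, 0.12, 0, 0],
    [0, 0, 0, 0, 0, 0.12, 0],
    [0, 0, 0, 0, 0, 0, 0]
  ]
}}

```text
t: 24.9
ee_pos: [0.6312, 0.0792, 0.1371]
orientation: [-2.278, -2.157, 0.008]
contact_force: [-0.3, -0.6, -2.0]
finger_gap: 0.0153
grip_force: 25.3
```

Emit:
{"method": "play_rows", "body": {
  "deltas": [
    [0, 0, 0, 0, 0, 0.12, 0],
    [0, 0, 0, 0, 0, 0.08, 0],
    [0, 0, 0, 0, 0, 0, 0],
    [0, 0, 0, 0, 0, 0, 0]
  ]
}}

```text
t: 25.4
ee_pos: [0.6336, 0.0804, 0.0916]
orientation: [2.279, 2.161, 0.001]
contact_force: [-0.1, 0.7, -1.2]
finger_gap: 0.0155
grip_force: 25.3
```

```bash
python3 plan.py c 0.001 .073 .05
```

```text
tcp [0.6336 0.0804 0.0916] yaw -3.03 tilt [ 1.1e-03  2.0e-04 -1.0e+00] | turn units 0.008 | then shift units x,y,z [0.0094 0.003  0.1663] q6 1.75 chassis xy [0.0003 0.0706]
```

Emit:
{"method": "play_rows", "body": {
  "deltas": [
    [0, 0, 0, 0.004, 0.003, 0.06, 0],
    [0, 0, 0, 0, 0, 0.06, 0],
    [0, 0, 0, 0, 0, 0.03, 0],
    [0, 0, 0, 0, 0, 0, 0],
    [0, 0, 0, 0, 0, 0, 0]
  ]
}}

```text
t: 26.02
ee_pos: [0.6343, 0.0809, 0.053]
orientation: [2.28, 2.161, 0.0]
contact_force: [1.2, -0.9, -2.3]
finger_gap: 0.0156
grip_force: 25.3
```

Emit:
{"method": "play_rows", "body": {
  "deltas": [
    [0, 0, 0, 0, 0, 0.008, 0],
    [0, 0, 0, 0, 0, 0, 0],
    [0, 0, 0, 0, 0, 0, 0]
  ]
}}

```text
t: 26.4
ee_pos: [0.6341, 0.0809, 0.051]
orientation: [2.28, 2.161, 0.0]
contact_force: [-0.1, 0.1, -1.3]
finger_gap: 0.0155
grip_force: 25.3
```

```bash
python3 plan.py c 0.001 .078 .05
```

```text
tcp [0.6341 0.0809 0.051 ] yaw -3.07 tilt [ 2.e-04  1.e-04 -1.e+00] | turn units 0.0 | then shift units x,y,z [0.0273 0.0011 0.0039] q6 1.75 chassis xy [0.0007 0.0712]
```

Lower it until the floor carries it, then push along +y.

Emit:
{"method": "play_rows", "body": {
  "deltas": [
    [0, 0, 0, 0, 0, 0.005, 0],
    [0, 0, 0, 0, 0, 0, 0],
    [0, 0, 0, 0.012, 0, 0, 0],
    [0, 0, 0, 0, 0, 0, 0],
    [0, 0, 0, 0, 0, 0, 0]
  ]
}}

```text
t: 27.02
ee_pos: [0.6349, 0.0837, 0.0503]
orientation: [2.279, 2.16, 0.001]
contact_force: [-0.3, -2.3, 6.1]
finger_gap: 0.0155
grip_force: 26.4
```

Emit:
{"method": "play_rows", "body": {
  "deltas": [
    [0, 0, 0, 0.008, 0, 0, 0],
    [0, 0, 0, 0, 0, 0, 0],
    [0, 0, 0, 0, 0, 0, 0]
  ]
}}

```text
t: 27.4
ee_pos: [0.6352, 0.0857, 0.0503]
orientation: [2.279, 2.16, 0.002]
contact_force: [-0.8, -2.8, 5.7]
finger_gap: 0.0155
grip_force: 26.4
```

Emit:
{"method": "play_rows", "body": {
  "deltas": [
    [0, 0, 0, 0.005, 0, 0, 0],
    [0, 0, 0, 0, 0, 0, 0],
    [0, 0, 0, 0, 0, 0, 0]
  ]
}}

```text
t: 27.78
ee_pos: [0.6354, 0.0869, 0.0503]
orientation: [2.279, 2.16, 0.002]
contact_force: [1.1, -1.4, 5.2]
finger_gap: 0.0155
grip_force: 26.4
```

Emit:
{"method": "play_rows", "body": {
  "deltas": [
    [0, 0, 0, 0.004, 0, 0, 0],
    [0, 0, 0, 0, 0, 0, 0],
    [0, 0, 0, 0, 0, 0, 0]
  ]
}}

```text
t: 28.15
ee_pos: [0.6355, 0.0879, 0.0503]
orientation: [2.279, 2.16, 0.002]
contact_force: [-0.2, -3.7, 5.7]
finger_gap: 0.0157
grip_force: 26.4
```

Emit:
{"method": "play_rows", "body": {
  "deltas": [
    [0, 0, 0, 0.004, 0, 0, 0],
    [0, 0, 0, 0, 0, 0, 0],
    [0, 0, 0, 0, 0, 0, 0]
  ]
}}

```text
t: 28.52
ee_pos: [0.6354, 0.0882, 0.0503]
orientation: [2.279, 2.159, 0.001]
contact_force: [0.8, -6.0, 7.5]
finger_gap: 0.0156
grip_force: 26.5
```

Emit:
{"method": "play_rows", "body": {
  "deltas": [
    [0, 0, 0, 0.004, 0, 0, 0],
    [0, 0, 0, 0, 0, 0, 0],
    [0, 0, 0, 0, 0, 0, 0]
  ]
}}

```text
t: 28.9
ee_pos: [0.6354, 0.0883, 0.0504]
orientation: [2.279, 2.157, -0.001]
contact_force: [0.1, -10.3, 7.6]
finger_gap: 0.0155
grip_force: 26.6
```

Emit:
{"method": "play_rows", "body": {
  "deltas": [
    [0, 0, 0, -0.003, 0, -0.003, 0],
    [0, 0, 0, 0, 0, 0, 0.6],
    [0, 0, 0, 0, 0, 0, 0.6],
    [0, 0, 0, 0, 0, 0, 0.6],
    [0, 0, 0, 0, 0, -0.08, 0.6],
    [0, 0, 0, 0, 0, -0.16, 0.6],
    [0, 0, 0, 0, 0, -0.2, 0.6],
    [0, 0, 0, 0, 0, -0.2, 0.6],
    [0, 0, 0, 0, 0, 0, 0.6],
    [0, 0, 0, 0, 0, 0, 0.6]
  ]
}}

```text
t: 30.15
ee_pos: [0.6343, 0.0896, 0.2098]
orientation: [-2.28, -2.161, 0.0]
contact_force: [0.3, 0.5, 0.0]
finger_gap: 0.0513
grip_force: 0.0
```

```bash
python3 find.py; python3 plan.py .447 .057 .041 -16.3
```

```text
module_a [ 0.4458 -0.1762] 1.2 0.044 ['side'] chassis [-0.174 -0.196]
module_a [0.6363 0.076 ] -29.2 0.302 ['side'] chassis [0.003 0.066]
module_a [0.4488 0.0562] -17.7 0.087 ['side'] chassis [-0.183  0.037]
30.45
tcp [0.6342 0.0894 0.2092] yaw -3.07 tilt [-1.8e-03 -1.0e-04 -1.0e+00] | turn units 3.309 | then shift units x,y,z [-0.3344 -0.6822  0.673 ] q6 1.76 chassis xy [0.0003 0.0796]
```

Emit:
{"method": "play_rows", "body": {
  "deltas": [
    [0, 0, 0.84, 0, 0, 0, 0.6],
    [0, 0, 0.84, 0, 0, 0, 0.6],
    [0, 0, 0.84, 0, 0, 0, 0.6],
    [0, 0, 0.84, 0, 0, 0, 0.6],
    [0, 0, 0, -0.067, -0.136, 0, 0.6],
    [0, 0, 0, -0.067, -0.136, 0, 0.6],
    [0, 0, 0, -0.067, -0.136, 0, 0.6],
    [0, 0, 0, -0.067, -0.136, 0, 0.6],
    [0, 0, 0, -0.067, -0.136, 0.05, 0.6],
    [0, 0, 0, 0, 0, 0.12, 0.6],
    [0, 0, 0, 0, 0, 0.12, 0.6],
    [0, 0, 0, 0, 0, 0, 0.6]
  ]
}}

```text
t: 31.95
ee_pos: [0.4461, 0.0572, 0.1363]
orientation: [-2.516, -1.878, 0.005]
contact_force: [-0.6, -0.9, 0.7]
finger_gap: 0.0512
grip_force: 0.0
```

```bash
python3 plan.py .4475 .0568 .042 -16.5
```

```text
tcp [0.4461 0.0572 0.1363] yaw -16.51 tilt [-4.e-03 -4.e-04 -1.e+00] | turn units -0.001 | then shift units x,y,z [-0.      0.0058  0.3771] q6 1.99 chassis xy [-0.1858  0.0374]
```

Emit:
{"method": "play_rows", "body": {
  "deltas": [
    [0, 0, 0, 0, 0.003, 0.12, 0.6],
    [0, 0, 0, 0, 0, 0.12, 0.6],
    [0, 0, 0, 0, 0, 0.08, 0.6],
    [0, 0, 0, 0, 0, 0.04, 0.6],
    [0, 0, 0, 0, 0, 0, 0.6],
    [0, 0, 0, 0, 0, 0, 0],
    [0, 0, 0, 0, 0, 0, 0],
    [0, 0, 0, 0, 0, 0, 0],
    [0, 0, 0, 0, 0, 0, 0],
    [0, 0, 0, 0, 0, 0, 0]
  ]
}}

```text
t: 33.2
ee_pos: [0.4489, 0.0573, 0.0485]
orientation: [2.517, 1.879, 0.002]
contact_force: [-1.6, 0.7, 6.5]
finger_gap: 0.0154
grip_force: 30.5
```

Emit:
{"method": "play_rows", "body": {
  "deltas": [
    [0, 0, 0, 0, 0, -0.06, 0],
    [0, 0, 0, 0, 0, -0.16, 0],
    [0, 0, 0, 0, 0, -0.16, 0],
    [0, 0, 0, 0, 0, -0.12, 0],
    [0, 0, 0, 0, 0, 0, 0],
    [0, 0, 0, 0, 0, 0, 0]
  ]
}}

```text
t: 33.95
ee_pos: [0.4479, 0.0571, 0.1719]
orientation: [-2.517, -1.879, 0.002]
contact_force: [0.7, 0.1, -3.0]
finger_gap: 0.0149
grip_force: 29.3
```

```bash
python3 plan.py c 0.001 .024 .05
```

```text
tcp [0.4479 0.0571 0.1719] yaw -16.5 tilt [-1.3e-03 -1.0e-04 -1.0e+00] | turn units -3.36 | then shift units x,y,z [-0.0538  0.74    0.4874] q6 1.99 chassis xy [-0.184   0.0374]
```

Emit:
{"method": "play_rows", "body": {
  "deltas": [
    [0, 0, -0.84, 0, 0, 0, 0],
    [0, 0, -0.84, 0, 0, 0, 0],
    [0, 0, -0.84, 0, 0, 0, 0],
    [0, 0, -0.84, 0, 0, 0, 0],
    [0, 0, 0, -0.011, 0.148, 0, 0],
    [0, 0, 0, -0.011, 0.148, 0, 0],
    [0, 0, 0, -0.011, 0.148, 0, 0],
    [0, 0, 0, -0.011, 0.148, 0, 0],
    [0, 0, 0, -0.01, 0.148, 0, 0],
    [0, 0, 0, 0, 0, 0.12, 0],
    [0, 0, 0, 0, 0, 0.12, 0],
    [0, 0, 0, 0, 0, 0, 0]
  ]
}}

```text
t: 35.45
ee_pos: [0.6298, 0.0337, 0.1087]
orientation: [-2.276, -2.158, 0.009]
contact_force: [-1.1, -0.7, -1.7]
finger_gap: 0.0152
grip_force: 29.1
```

Emit:
{"method": "play_rows", "body": {
  "deltas": [
    [0, 0, 0, 0, 0, 0.08, 0],
    [0, 0, 0, 0, 0, 0, 0],
    [0, 0, 0, 0, 0, 0, 0]
  ]
}}

```text
t: 35.83
ee_pos: [0.6328, 0.0339, 0.0938]
orientation: [2.28, 2.161, 0.001]
contact_force: [0.1, 1.2, -2.3]
finger_gap: 0.0158
grip_force: 29.1
```

```bash
python3 plan.py c 0.001 .024 .0525
```

```text
tcp [0.6328 0.0339 0.0938] yaw -3.07 tilt [ 7.e-04  2.e-04 -1.e+00] | turn units -0.0 | then shift units x,y,z [-0.0005 -0.0037  0.1651] q6 1.68 chassis xy [0.0019 0.0241]
```

Emit:
{"method": "play_rows", "body": {
  "deltas": [
    [0, 0, 0, 0, -0.004, 0.06, 0],
    [0, 0, 0, 0, 0, 0.06, 0],
    [0, 0, 0, 0, 0, 0.035, 0],
    [0, 0, 0, 0, 0, 0.008, 0],
    [0, 0, 0, 0, 0, 0, 0],
    [0, 0, 0, 0, 0, 0, 0]
  ]
}}

```text
t: 36.58
ee_pos: [0.6309, 0.0339, 0.0522]
orientation: [-2.28, -2.161, 0.001]
contact_force: [-4.1, -1.0, 6.2]
finger_gap: 0.0151
grip_force: 30.6
```

Emit:
{"method": "play_rows", "body": {
  "deltas": [
    [0, 0, 0, 0.01, 0, 0.004, 0],
    [0, 0, 0, 0, 0, 0, 0],
    [0, 0, 0, 0, 0, 0, 0]
  ]
}}

```text
t: 36.95
ee_pos: [0.6317, 0.0352, 0.0523]
orientation: [2.279, 2.159, -0.001]
contact_force: [-4.5, -6.5, 12.4]
finger_gap: 0.0156
grip_force: 31.6
```

Emit:
{"method": "play_rows", "body": {
  "deltas": [
    [0, 0, 0, 0.006, 0, 0, 0],
    [0, 0, 0, 0, 0, 0, 0],
    [0, 0, 0, 0, 0, 0, 0]
  ]
}}

```text
t: 37.33
ee_pos: [0.6324, 0.0369, 0.0523]
orientation: [2.279, 2.159, 0.0]
contact_force: [-2.4, -4.3, 10.5]
finger_gap: 0.0156
grip_force: 31.4
```

```bash
python3 plan.py c 0.001 .030 .0525
```

```text
tcp [0.6324 0.0369 0.0523] yaw -3.11 tilt [ 0.0019 -0.0016 -1.    ] | turn units -0.01 | then shift units x,y,z [ 0.0115 -0.0013 -0.001 ] q6 1.68 chassis xy [0.0013 0.0271]
```

Emit:
{"method": "play_rows", "body": {
  "deltas": [
    [0, 0, 0, 0.005, 0, -0.004, 0],
    [0, 0, 0, 0, 0, 0, 0],
    [0, 0, 0, 0, 0, 0, 0]
  ]
}}

```text
t: 37.7
ee_pos: [0.6322, 0.0391, 0.0522]
orientation: [2.28, 2.161, 0.001]
contact_force: [1.4, -2.2, 2.9]
finger_gap: 0.0152
grip_force: 30.4
```

Emit:
{"method": "play_rows", "body": {
  "deltas": [
    [0, 0, 0, 0.005, 0, 0, 0],
    [0, 0, 0, 0, 0, 0, 0],
    [0, 0, 0, 0, 0, 0, 0]
  ]
}}

```text
t: 38.08
ee_pos: [0.6323, 0.0402, 0.0523]
orientation: [2.28, 2.16, 0.001]
contact_force: [1.8, -6.0, 4.6]
finger_gap: 0.0154
grip_force: 30.5
```

Emit:
{"method": "play_rows", "body": {
  "deltas": [
    [0, 0, 0, 0.004, 0, 0, 0],
    [0, 0, 0, 0, 0, 0, 0],
    [0, 0, 0, 0, 0, 0, 0]
  ]
}}

```text
t: 38.45
ee_pos: [0.6322, 0.0403, 0.0523]
orientation: [2.28, 2.159, -0.001]
contact_force: [1.9, -7.1, 5.3]
finger_gap: 0.0153
grip_force: 30.6
```

Emit:
{"method": "play_rows", "body": {
  "deltas": [
    [0, 0, 0, 0.004, 0, 0, 0],
    [0, 0, 0, 0, 0, 0, 0],
    [0, 0, 0, 0, 0, 0, 0]
  ]
}}

```text
t: 38.83
ee_pos: [0.6322, 0.0403, 0.0524]
orientation: [2.279, 2.158, -0.003]
contact_force: [1.1, -12.4, 7.4]
finger_gap: 0.0154
grip_force: 30.8
```

Emit:
{"method": "play_rows", "body": {
  "deltas": [
    [0, 0, 0, -0.003, 0, -0.003, 0],
    [0, 0, 0, 0, 0, 0, 0.6],
    [0, 0, 0, 0, 0, 0, 0.6],
    [0, 0, 0, 0, 0, 0, 0.6],
    [0, 0, 0, 0, 0, -0.08, 0.6],
    [0, 0, 0, 0, 0, -0.16, 0.6],
    [0, 0, 0, 0, 0, -0.2, 0.6],
    [0, 0, 0, 0, 0, -0.2, 0.6],
    [0, 0, 0, 0, 0, 0, 0.6],
    [0, 0, 0, 0, 0, 0, 0.6]
  ]
}}

```text
t: 40.08
ee_pos: [0.6316, 0.0419, 0.2123]
orientation: [-2.279, -2.161, 0.0]
contact_force: [0.3, 0.2, -0.7]
finger_gap: 0.0512
grip_force: 0.0
```

```bash
python3 find.py; python3 plan.py .4458 -.1768 .042 2
```

```text
module_a [ 0.4462 -0.1764] 1.3 0.066 ['top', 'side'] chassis [-0.173 -0.196]
module_a [0.6428 0.1221] -24.4 0.395 ['side'] chassis [0.007 0.113]
module_a [0.6349 0.0718] -27.1 0.255 ['side'] chassis [0.002 0.062]
40.375
tcp [0.6315 0.0416 0.2118] yaw -3.06 tilt [-0.0018 -0.     -1.    ] | turn units -1.265 | then shift units x,y,z [-0.8472 -0.7728  0.6791] q6 1.69 chassis xy [0.0002 0.0318]
```

Emit:
{"method": "play_rows", "body": {
  "deltas": [
    [0, 0, -0.63, 0, 0, 0, 0.6],
    [0, 0, -0.63, 0, 0, 0, 0.6],
    [0, 0, 0, -0.141, -0.129, 0, 0.6],
    [0, 0, 0, -0.141, -0.129, 0, 0.6],
    [0, 0, 0, -0.141, -0.129, 0, 0.6],
    [0, 0, 0, -0.141, -0.129, 0, 0.6],
    [0, 0, 0, -0.141, -0.129, 0, 0.6],
    [0, 0, 0, -0.141, -0.129, 0.05, 0.6],
    [0, 0, 0, 0, 0, 0.12, 0.6],
    [0, 0, 0, 0, 0, 0.12, 0.6],
    [0, 0, 0, 0, 0, 0, 0.6],
    [0, 0, 0, 0, 0, 0, 0.6]
  ]
}}

```text
t: 41.88
ee_pos: [0.4462, -0.1765, 0.1411]
orientation: [2.182, 2.259, 0.0]
contact_force: [-0.1, 0.5, -0.1]
finger_gap: 0.0511
grip_force: 0.0
```

```bash
python3 find.py; python3 plan.py .4458 -.1768 .042 2
```

```text
module_a [0.637  0.1353] -1.2 0.263 ['top', 'side'] chassis [0.001 0.126]
module_a [0.6314 0.0379] -2.3 0.242 ['top', 'side'] chassis [0.    0.028]
module_a [0.6348 0.0872] -2.5 0.23 ['top', 'side'] chassis [0.001 0.078]
module_a [ 0.4465 -0.1754] 1.0 0.156 ['top', 'side'] chassis [-0.173 -0.195]
42.175
tcp [ 0.4462 -0.1764  0.1409] yaw 1.99 tilt [ 1.e-03 -4.e-04 -1.e+00] | turn units -0.003 | then shift units x,y,z [-0.0014 -0.0017  0.3957] q6 1.16 chassis xy [-0.1731 -0.1959]
```

All three placed modules sit where planned, at y ≈ 126, 78 and 30 mm. Grasping the fourth.

Emit:
{"method": "play_rows", "body": {
  "deltas": [
    [0, 0, 0, 0, 0, 0.12, 0.6],
    [0, 0, 0, 0, 0, 0.12, 0.6],
    [0, 0, 0, 0, 0, 0.09, 0.6],
    [0, 0, 0, 0, 0, 0.04, 0.6],
    [0, 0, 0, 0, 0, 0, 0.6],
    [0, 0, 0, 0, 0, 0, 0],
    [0, 0, 0, 0, 0, 0, 0],
    [0, 0, 0, 0, 0, 0, 0],
    [0, 0, 0, 0, 0, 0, 0],
    [0, 0, 0, 0, 0, 0, 0]
  ]
}}

```text
t: 43.42
ee_pos: [0.4466, -0.1766, 0.0485]
orientation: [2.182, 2.258, 0.001]
contact_force: [1.1, 0.8, 6.9]
finger_gap: 0.0153
grip_force: 30.3
```

Emit:
{"method": "play_rows", "body": {
  "deltas": [
    [0, 0, 0, 0, 0, -0.06, 0],
    [0, 0, 0, 0, 0, -0.16, 0],
    [0, 0, 0, 0, 0, -0.16, 0],
    [0, 0, 0, 0, 0, -0.12, 0],
    [0, 0, 0, 0, 0, 0, 0],
    [0, 0, 0, 0, 0, 0, 0]
  ]
}}

```text
t: 44.18
ee_pos: [0.4451, -0.1761, 0.1717]
orientation: [-2.182, -2.258, 0.001]
contact_force: [-0.5, -0.1, -2.5]
finger_gap: 0.0155
grip_force: 29.2
```

```bash
python3 plan.py c 0.001 -.024 .052
```

```text
tcp [ 0.4451 -0.1761  0.1717] yaw 1.97 tilt [-1.6e-03  7.0e-04 -1.0e+00] | turn units 1.26 | then shift units x,y,z [0.6866 0.7011 0.4788] q6 1.16 chassis xy [-0.1743 -0.1956]
```

Emit:
{"method": "play_rows", "body": {
  "deltas": [
    [0, 0, 0.63, 0, 0, 0, 0],
    [0, 0, 0.63, 0, 0, 0, 0],
    [0, 0, 0, 0.1144, 0.117, 0, 0],
    [0, 0, 0, 0.1144, 0.117, 0, 0],
    [0, 0, 0, 0.1144, 0.117, 0, 0],
    [0, 0, 0, 0.1144, 0.117, 0, 0],
    [0, 0, 0, 0.1144, 0.117, 0, 0],
    [0, 0, 0, 0.1144, 0.117, 0, 0],
    [0, 0, 0, 0, 0, 0.12, 0],
    [0, 0, 0, 0, 0, 0.12, 0],
    [0, 0, 0, 0, 0, 0.08, 0],
    [0, 0, 0, 0, 0, 0, 0]
  ]
}}

```text
t: 45.68
ee_pos: [0.628, -0.0144, 0.0894]
orientation: [-2.277, -2.158, 0.007]
contact_force: [-0.1, -0.1, -1.8]
finger_gap: 0.0154
grip_force: 29.1
```

```bash
python3 plan.py c 0.001 -.024 .052
```

```text
tcp [ 0.628  -0.0144  0.0894] yaw -3.06 tilt [-6.3e-03  2.0e-04 -1.0e+00] | turn units 0.001 | then shift units x,y,z [0.0013 0.0053 0.1497] q6 1.6 chassis xy [-0.0003 -0.0243]
```

Emit:
{"method": "play_rows", "body": {
  "deltas": [
    [0, 0, 0, 0, 0, 0.06, 0],
    [0, 0, 0, 0, 0, 0.06, 0],
    [0, 0, 0, 0, 0, 0.03, 0],
    [0, 0, 0, 0, 0, 0, 0],
    [0, 0, 0, 0, 0, 0, 0]
  ]
}}

```text
t: 46.3
ee_pos: [0.6305, -0.0144, 0.0557]
orientation: [2.28, 2.161, 0.001]
contact_force: [0.2, -0.6, -1.8]
finger_gap: 0.0153
grip_force: 29.1
```

```bash
python3 plan.py c 0.001 -.018 .052
```

```text
tcp [ 0.6305 -0.0144  0.0557] yaw -3.07 tilt [ 6.e-04  1.e-04 -1.e+00] | turn units -0.0 | then shift units x,y,z [ 0.025  -0.005   0.0148] q6 1.6 chassis xy [ 0.0022 -0.0242]
```

Emit:
{"method": "play_rows", "body": {
  "deltas": [
    [0, 0, 0, 0, -0.004, 0.012, 0],
    [0, 0, 0, 0, 0, 0.004, 0],
    [0, 0, 0, 0, 0, 0, 0],
    [0, 0, 0, 0.01, 0, 0, 0],
    [0, 0, 0, 0, 0, 0, 0],
    [0, 0, 0, 0, 0, 0, 0]
  ]
}}

```text
t: 47.05
ee_pos: [0.6303, -0.0123, 0.0525]
orientation: [2.279, 2.16, 0.002]
contact_force: [-0.3, -2.8, 7.2]
finger_gap: 0.0149
grip_force: 30.3
```

Emit:
{"method": "play_rows", "body": {
  "deltas": [
    [0, 0, 0, 0.006, 0, 0, 0],
    [0, 0, 0, 0, 0, 0, 0],
    [0, 0, 0, 0, 0, 0, 0]
  ]
}}

```text
t: 47.42
ee_pos: [0.6305, -0.011, 0.0526]
orientation: [2.279, 2.159, 0.002]
contact_force: [1.0, -3.3, 6.0]
finger_gap: 0.0153
grip_force: 30.3
```

Emit:
{"method": "play_rows", "body": {
  "deltas": [
    [0, 0, 0, 0.005, 0, 0, 0],
    [0, 0, 0, 0, 0, 0, 0],
    [0, 0, 0, 0, 0, 0, 0]
  ]
}}

```text
t: 47.8
ee_pos: [0.6306, -0.0098, 0.0525]
orientation: [2.278, 2.159, 0.002]
contact_force: [1.1, -3.0, 5.5]
finger_gap: 0.0151
grip_force: 30.3
```

Emit:
{"method": "play_rows", "body": {
  "deltas": [
    [0, 0, 0, 0.004, 0, 0, 0],
    [0, 0, 0, 0, 0, 0, 0],
    [0, 0, 0, 0, 0, 0, 0]
  ]
}}

```text
t: 48.18
ee_pos: [0.6307, -0.0088, 0.0526]
orientation: [2.278, 2.159, 0.002]
contact_force: [0.6, -3.2, 5.7]
finger_gap: 0.0152
grip_force: 30.3
```

Emit:
{"method": "play_rows", "body": {
  "deltas": [
    [0, 0, 0, 0.004, 0, 0, 0],
    [0, 0, 0, 0, 0, 0, 0],
    [0, 0, 0, 0, 0, 0, 0]
  ]
}}

```text
t: 48.55
ee_pos: [0.6308, -0.0079, 0.0526]
orientation: [2.278, 2.159, 0.002]
contact_force: [1.1, -4.1, 6.1]
finger_gap: 0.0152
grip_force: 30.3
```

Emit:
{"method": "play_rows", "body": {
  "deltas": [
    [0, 0, 0, 0.004, 0, 0, 0],
    [0, 0, 0, 0, 0, 0, 0],
    [0, 0, 0, 0, 0, 0, 0]
  ]
}}

```text
t: 48.92
ee_pos: [0.6309, -0.0074, 0.0526]
orientation: [2.278, 2.158, 0.001]
contact_force: [-0.5, -6.0, 6.5]
finger_gap: 0.0154
grip_force: 30.4
```

```bash
python3 plan.py c 0.001 -.018 .052
```

```text
tcp [ 0.6309 -0.0074  0.0526] yaw -3.11 tilt [ 0.0029 -0.0022 -1.    ] | turn units -0.01 | then shift units x,y,z [-0.0032 -0.0047  0.0026] q6 1.61 chassis xy [ 0.0022 -0.0172]
```

Emit:
{"method": "play_rows", "body": {
  "deltas": [
    [0, 0, 0, 0.005, 0, 0, 0],
    [0, 0, 0, 0, 0, 0, 0],
    [0, 0, 0, 0, 0, 0, 0]
  ]
}}

```text
t: 49.3
ee_pos: [0.6309, -0.0072, 0.0527]
orientation: [2.278, 2.156, -0.001]
contact_force: [0.2, -10.9, 7.5]
finger_gap: 0.0154
grip_force: 30.4
```

Emit:
{"method": "play_rows", "body": {
  "deltas": [
    [0, 0, 0, 0.002, 0, 0, 0],
    [0, 0, 0, 0, 0, 0, 0],
    [0, 0, 0, 0, 0, 0, 0]
  ]
}}

```text
t: 49.68
ee_pos: [0.6308, -0.0072, 0.0527]
orientation: [2.278, 2.155, -0.002]
contact_force: [0.3, -12.6, 7.6]
finger_gap: 0.0155
grip_force: 30.5
```

Flush. Now release and look for the 60 mm blank.

Emit:
{"method": "play_rows", "body": {
  "deltas": [
    [0, 0, 0, -0.003, 0, -0.003, 0],
    [0, 0, 0, 0, 0, 0, 0.6],
    [0, 0, 0, 0, 0, 0, 0.6],
    [0, 0, 0, 0, 0, 0, 0.6],
    [0, 0, 0, 0, 0, -0.08, 0.6],
    [0, 0, 0, 0, 0, -0.16, 0.6],
    [0, 0, 0, 0, 0, -0.2, 0.6],
    [0, 0, 0, 0, 0, -0.2, 0.6],
    [0, 0, 0, 0, 0, 0, 0.6],
    [0, 0, 0, 0, 0, 0, 0.6]
  ]
}}

```text
t: 50.92
ee_pos: [0.6295, -0.005, 0.2115]
orientation: [-2.279, -2.161, 0.0]
contact_force: [0.1, -0.4, -1.5]
finger_gap: 0.0516
grip_force: 0.0
```

```bash
python3 find.py blank_60 60; python3 plan.py .449 -.299 .043 6.2
```

```text
blank_60 [ 0.5845 -0.3306] 75.3 0.265 ['top', 'side'] chassis [-0.027 -0.342]
blank_60 [0.4445 0.1994] 2.8 0.254 ['top', 'side'] chassis [-0.195  0.179]
blank_60 [ 0.4488 -0.299 ] 6.3 0.093 ['top', 'side'] chassis [-0.164 -0.318]
blank_60 [ 0.4393 -0.0592] 2.3 0.092 ['side'] chassis [-0.186 -0.079]
51.225
tcp [ 0.6294 -0.0051  0.2111] yaw -3.06 tilt [-1.7e-03  1.0e-04 -1.0e+00] | turn units -2.316 | then shift units x,y,z [-1.0906 -0.8442  0.6723] q6 1.62 chassis xy [ 0.0006 -0.015 ]
```

Emit:
{"method": "play_rows", "body": {
  "deltas": [
    [0, 0, -0.772, 0, 0, 0, 0.6],
    [0, 0, -0.772, 0, 0, 0, 0.6],
    [0, 0, -0.772, 0, 0, 0, 0.6],
    [0, 0, 0, -0.156, -0.1206, 0, 0.6],
    [0, 0, 0, -0.156, -0.1206, 0, 0.6],
    [0, 0, 0, -0.156, -0.1206, 0, 0.6],
    [0, 0, 0, -0.156, -0.1206, 0, 0.6],
    [0, 0, 0, -0.156, -0.1206, 0, 0.6],
    [0, 0, 0, -0.156, -0.1206, 0, 0.6],
    [0, 0, 0, -0.156, -0.1206, 0.05, 0.6],
    [0, 0, 0, 0, 0, 0.12, 0.6],
    [0, 0, 0, 0, 0, 0.1, 0.6]
  ]
}}

```text
t: 52.72
ee_pos: [0.4486, -0.3, 0.1434]
orientation: [-2.1, -2.336, -0.0]
contact_force: [0.1, -0.5, -0.5]
finger_gap: 0.0511
grip_force: 0.0
```

Emit:
{"method": "play_rows", "body": {
  "deltas": [
    [0, 0, 0, 0, 0, 0, 0.6],
    [0, 0, 0, 0, 0, 0, 0.6]
  ]
}}

```text
t: 52.98
ee_pos: [0.4498, -0.2995, 0.1453]
orientation: [2.098, 2.338, 0.0]
contact_force: [0.1, -0.7, -0.7]
finger_gap: 0.0514
grip_force: 0.0
```

```bash
python3 plan.py .449 -.299 .043 6.2; python3 find.py; python3 -c "
from h import *
im=bot.get_image('top')[170:320,165:505,::-1]; cv2.imwrite('pics/c2.png',cv2.resize(im,None,fx=2.35,fy=2.35,interpolation=cv2.INTER_CUBIC))"
```

```text
tcp [ 0.4498 -0.2995  0.1453] yaw 6.21 tilt [ 5.e-04 -2.e-04 -1.e+00] | turn units 0.002 | then shift units x,y,z [ 0.0022 -0.0029  0.409 ] q6 0.87 chassis xy [-0.163  -0.3185]
module_a [0.632  0.0397] -1.4 0.233 ['top', 'side'] chassis [0.001 0.03 ]
module_a [0.64   0.1234] -24.8 0.353 ['side'] chassis [0.004 0.114]
module_a [ 0.6304 -0.0088] -2.6 0.395 ['top', 'side'] chassis [ 0.002 -0.019]
53.275
```

View pics/c2.png

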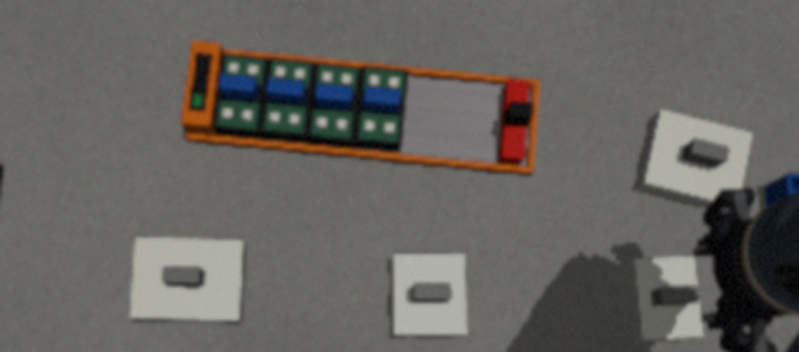

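The four modules stand in one tight row at (240..385, 70..125), and the clamp is open at (515,120). The narrow blank is beneath the gripper at (670,297). Grasping it.

Emit:
{"method": "play_rows", "body": {
  "deltas": [
    [0, 0, 0, 0.002, -0.003, 0.12, 0.6],
    [0, 0, 0, 0, 0, 0.12, 0.6],
    [0, 0, 0, 0, 0, 0.1, 0.6],
    [0, 0, 0, 0, 0, 0.04, 0.6],
    [0, 0, 0, 0, 0, 0, 0.6],
    [0, 0, 0, 0, 0, 0, 0],
    [0, 0, 0, 0, 0, 0, 0],
    [0, 0, 0, 0, 0, 0, 0],
    [0, 0, 0, 0, 0, 0, 0],
    [0, 0, 0, 0, 0, 0, 0]
  ],
  "newtons": 30
}}

```text
t: 54.58
ee_pos: [0.4492, -0.2993, 0.0505]
orientation: [2.097, 2.337, 0.001]
contact_force: [0.1, 1.0, 6.2]
finger_gap: 0.0153
grip_force: 36.3
```

Emit:
{"method": "play_rows", "body": {
  "deltas": [
    [0, 0, 0, 0, 0, -0.06, 0],
    [0, 0, 0, 0, 0, -0.16, 0],
    [0, 0, 0, 0, 0, -0.16, 0],
    [0, 0, 0, 0, 0, -0.12, 0],
    [0, 0, 0, 0, 0, 0, 0],
    [0, 0, 0, 0, 0, 0, 0]
  ]
}}

```text
t: 55.32
ee_pos: [0.448, -0.2986, 0.1738]
orientation: [-2.097, -2.337, 0.0]
contact_force: [-0.5, -0.1, -3.3]
finger_gap: 0.015
grip_force: 35.1
```

```bash
python3 plan.py c 0.001 -.080 .052
```

```text
tcp [ 0.448  -0.2986  0.1738] yaw 6.2 tilt [-1.1e-03  7.0e-04 -1.0e+00] | turn units 2.316 | then shift units x,y,z [0.9511 0.6633 0.4872] q6 0.87 chassis xy [-0.1648 -0.3178]
```

Emit:
{"method": "play_rows", "body": {
  "deltas": [
    [0, 0, 0.772, 0, 0, 0, 0],
    [0, 0, 0.772, 0, 0, 0, 0],
    [0, 0, 0.772, 0, 0, 0, 0],
    [0, 0, 0, 0.1585, 0.1105, 0, 0],
    [0, 0, 0, 0.1585, 0.1105, 0, 0],
    [0, 0, 0, 0.1585, 0.1105, 0, 0],
    [0, 0, 0, 0.1585, 0.1105, 0, 0],
    [0, 0, 0, 0.1585, 0.1105, 0, 0],
    [0, 0, 0, 0.1585, 0.1105, 0, 0],
    [0, 0, 0, 0, 0, 0.12, 0],
    [0, 0, 0, 0, 0, 0.12, 0],
    [0, 0, 0, 0, 0, 0.08, 0]
  ]
}}

```text
t: 56.82
ee_pos: [0.625, -0.0699, 0.091]
orientation: [-2.277, -2.159, 0.005]
contact_force: [-0.4, 0.1, -2.5]
finger_gap: 0.015
grip_force: 35.1
```

Emit:
{"method": "play_rows", "body": {
  "deltas": [
    [0, 0, 0, 0, 0, 0, 0],
    [0, 0, 0, 0, 0, 0, 0]
  ]
}}

```text
t: 57.08
ee_pos: [0.6268, -0.0704, 0.0945]
orientation: [-2.28, -2.161, 0.0]
contact_force: [-0.2, 0.1, -2.6]
finger_gap: 0.0151
grip_force: 35.0
```

```bash
python3 plan.py c 0.001 -.080 .054
```

```text
tcp [ 0.6268 -0.0704  0.0945] yaw -3.07 tilt [-6.e-04  2.e-04 -1.e+00] | turn units -0.0 | then shift units x,y,z [ 0.0013 -0.0019  0.1621] q6 1.51 chassis xy [ 0.0015 -0.0803]
```

Emit:
{"method": "play_rows", "body": {
  "deltas": [
    [0, 0, 0, 0, -0.002, 0.06, 0],
    [0, 0, 0, 0, 0, 0.06, 0],
    [0, 0, 0, 0, 0, 0.03, 0],
    [0, 0, 0, 0, 0, 0.012, 0],
    [0, 0, 0, 0, 0, 0, 0],
    [0, 0, 0, 0, 0, 0, 0]
  ]
}}

```text
t: 57.82
ee_pos: [0.6259, -0.0703, 0.0545]
orientation: [-2.28, -2.161, 0.0]
contact_force: [-4.7, 0.3, 6.0]
finger_gap: 0.0152
grip_force: 36.1
```

Emit:
{"method": "play_rows", "body": {
  "deltas": [
    [0, 0, 0, 0.01, 0, 0.002, 0],
    [0, 0, 0, 0.01, 0, 0, 0],
    [0, 0, 0, 0, 0, 0, 0],
    [0, 0, 0, 0, 0, 0, 0]
  ]
}}

```text
t: 58.32
ee_pos: [0.6277, -0.066, 0.0545]
orientation: [2.279, 2.159, 0.002]
contact_force: [0.2, -2.9, 6.3]
finger_gap: 0.0152
grip_force: 36.3
```

```bash
python3 plan.py c 0.001 -.072 .054
```

```text
tcp [ 0.6277 -0.066   0.0545] yaw -3.09 tilt [ 0.0025 -0.0012 -1.    ] | turn units -0.005 | then shift units x,y,z [ 0.0157 -0.0047  0.0022] q6 1.52 chassis xy [ 0.0022 -0.0759]
```

Emit:
{"method": "play_rows", "body": {
  "deltas": [
    [0, 0, 0, 0.008, 0, 0, 0],
    [0, 0, 0, 0, 0, 0, 0],
    [0, 0, 0, 0, 0, 0, 0]
  ]
}}

```text
t: 58.7
ee_pos: [0.628, -0.0641, 0.0545]
orientation: [2.278, 2.159, 0.002]
contact_force: [1.2, -3.4, 5.6]
finger_gap: 0.015
grip_force: 36.2
```

Emit:
{"method": "play_rows", "body": {
  "deltas": [
    [0, 0, 0, 0.004, 0, 0, 0],
    [0, 0, 0, 0, 0, 0, 0],
    [0, 0, 0, 0, 0, 0, 0]
  ]
}}

```text
t: 59.08
ee_pos: [0.6281, -0.0631, 0.0545]
orientation: [2.278, 2.159, 0.002]
contact_force: [0.2, -4.1, 5.7]
finger_gap: 0.0153
grip_force: 36.2
```

Emit:
{"method": "play_rows", "body": {
  "deltas": [
    [0, 0, 0, 0.004, 0, 0, 0],
    [0, 0, 0, 0, 0, 0, 0],
    [0, 0, 0, 0, 0, 0, 0]
  ]
}}

```text
t: 59.45
ee_pos: [0.6282, -0.0623, 0.0546]
orientation: [2.278, 2.158, 0.002]
contact_force: [0.9, -4.8, 6.5]
finger_gap: 0.0154
grip_force: 36.2
```

Emit:
{"method": "play_rows", "body": {
  "deltas": [
    [0, 0, 0, 0.004, 0, 0, 0],
    [0, 0, 0, 0, 0, 0, 0],
    [0, 0, 0, 0, 0, 0, 0]
  ]
}}

```text
t: 59.82
ee_pos: [0.6282, -0.0621, 0.0546]
orientation: [2.278, 2.157, 0.0]
contact_force: [0.7, -8.2, 5.7]
finger_gap: 0.0151
grip_force: 36.3
```

Emit:
{"method": "play_rows", "body": {
  "deltas": [
    [0, 0, 0, 0.003, 0, 0, 0],
    [0, 0, 0, 0, 0, 0, 0],
    [0, 0, 0, 0, 0, 0, 0]
  ]
}}

```text
t: 60.2
ee_pos: [0.6282, -0.062, 0.0547]
orientation: [2.278, 2.156, -0.001]
contact_force: [-0.3, -11.5, 5.9]
finger_gap: 0.0153
grip_force: 36.3
```

Emit:
{"method": "play_rows", "body": {
  "deltas": [
    [0, 0, 0, -0.003, 0, -0.003, 0],
    [0, 0, 0, 0, 0, 0, 0.6],
    [0, 0, 0, 0, 0, 0, 0.6],
    [0, 0, 0, 0, 0, 0, 0.6],
    [0, 0, 0, 0, 0, -0.08, 0.6],
    [0, 0, 0, 0, 0, -0.12, 0.6],
    [0, 0, 0, 0, 0, -0.12, 0.6],
    [0, 0, 0, 0, 0, 0, 0.6],
    [0, 0, 0, 0, 0, 0, 0.6]
  ]
}}

```text
t: 61.32
ee_pos: [0.6265, -0.0602, 0.1337]
orientation: [-2.279, -2.161, 0.001]
contact_force: [-0.5, 0.8, -0.8]
finger_gap: 0.0514
grip_force: 0.0
```

```bash
python3 plan.py c 0.001 -.1555 .043
```

```text
tcp [ 0.6265 -0.0602  0.1337] yaw -3.05 tilt [-7.e-04  3.e-04 -1.e+00] | turn units 0.003 | then shift units x,y,z [-0.3415  0.0012  0.3627] q6 1.53 chassis xy [ 0.0007 -0.0701]
```

Emit:
{"method": "play_rows", "body": {
  "deltas": [
    [0, 0, 0, -0.17, 0, 0, 0.6],
    [0, 0, 0, -0.171, 0, 0, 0.6],
    [0, 0, 0, 0, 0, 0.12, 0.6],
    [0, 0, 0, 0, 0, 0.12, 0.6],
    [0, 0, 0, 0, 0, 0.08, 0.6],
    [0, 0, 0, 0, 0, 0.04, 0.6],
    [0, 0, 0, 0, 0, 0, 0.6],
    [0, 0, 0, 0, 0, 0, 0],
    [0, 0, 0, 0, 0, 0, 0],
    [0, 0, 0, 0, 0, 0, 0],
    [0, 0, 0, 0, 0, 0, 0]
  ],
  "newtons": 40
}}

```text
t: 62.7
ee_pos: [0.6232, -0.1456, 0.0453]
orientation: [2.279, 2.16, 0.002]
contact_force: [0.9, 0.8, 5.9]
finger_gap: 0.0152
grip_force: 43.0
```

Emit:
{"method": "play_rows", "body": {
  "deltas": [
    [0, 0, 0, 0.03, 0, 0, 0],
    [0, 0, 0, 0.03, 0, 0, 0],
    [0, 0, 0, 0.03, 0, 0, 0],
    [0, 0, 0, 0.03, 0, 0, 0],
    [0, 0, 0, 0.02, 0, 0, 0],
    [0, 0, 0, 0, 0, 0, 0],
    [0, 0, 0, 0, 0, 0, 0]
  ]
}}

```text
t: 63.58
ee_pos: [0.6251, -0.1106, 0.0453]
orientation: [2.279, 2.16, 0.002]
contact_force: [1.8, 0.4, 5.4]
finger_gap: 0.0151
grip_force: 43.1
```

```bash
python3 plan.py c 0.001 -.1155 .043
```

```text
tcp [ 0.6251 -0.1106  0.0453] yaw -3.06 tilt [ 2.1e-03 -2.0e-04 -1.0e+00] | turn units 0.001 | then shift units x,y,z [ 0.0201 -0.0037  0.0092] q6 1.45 chassis xy [ 0.0019 -0.1205]
```

Emit:
{"method": "play_rows", "body": {
  "deltas": [
    [0, 0, 0, 0.01, 0, 0, 0],
    [0, 0, 0, 0.006, 0, 0, 0],
    [0, 0, 0, 0, 0, 0, 0],
    [0, 0, 0, 0, 0, 0, 0]
  ]
}}

```text
t: 64.08
ee_pos: [0.6253, -0.1071, 0.0453]
orientation: [2.279, 2.159, 0.001]
contact_force: [1.1, -1.7, 5.8]
finger_gap: 0.015
grip_force: 43.1
```

Emit:
{"method": "play_rows", "body": {
  "deltas": [
    [0, 0, 0, 0.006, 0, 0, 0],
    [0, 0, 0, 0, 0, 0, 0],
    [0, 0, 0, 0, 0, 0, 0]
  ]
}}

```text
t: 64.45
ee_pos: [0.6253, -0.1057, 0.0453]
orientation: [2.279, 2.159, 0.001]
contact_force: [1.7, -1.3, 5.5]
finger_gap: 0.0151
grip_force: 43.1
```

Emit:
{"method": "play_rows", "body": {
  "deltas": [
    [0, 0, 0, 0.006, 0, 0, 0],
    [0, 0, 0, 0, 0, 0, 0],
    [0, 0, 0, 0, 0, 0, 0]
  ]
}}

```text
t: 64.82
ee_pos: [0.6253, -0.1056, 0.0453]
orientation: [2.279, 2.157, -0.002]
contact_force: [1.3, -8.0, 4.8]
finger_gap: 0.0153
grip_force: 43.0
```

Emit:
{"method": "play_rows", "body": {
  "deltas": [
    [0, 0, 0, 0.008, 0, 0, 0],
    [0, 0, 0, 0, 0, 0, 0],
    [0, 0, 0, 0, 0, 0, 0]
  ]
}}

```text
t: 65.2
ee_pos: [0.6254, -0.1054, 0.0453]
orientation: [2.278, 2.154, -0.005]
contact_force: [1.2, -17.3, 4.3]
finger_gap: 0.0152
grip_force: 42.9
```

Emit:
{"method": "play_rows", "body": {
  "deltas": [
    [0, 0, 0, -0.008, 0, 0, 0],
    [0, 0, 0, 0, 0, 0, 0.6],
    [0, 0, 0, 0, 0, 0, 0.6],
    [0, 0, 0, 0, 0, 0, 0.6],
    [0, 0, 0, 0, 0, -0.08, 0.6],
    [0, 0, 0, 0, 0, -0.16, 0.6],
    [0, 0, 0, 0, 0, -0.2, 0.6],
    [0, 0, 0, -0.1, -0.2, -0.1, 0.6],
    [0, 0, 0, -0.1, -0.2, 0, 0.6],
    [0, 0, 0, -0.1, -0.2, 0, 0.6],
    [0, 0, 0, 0, 0, 0, 0.6],
    [0, 0, 0, 0, 0, 0, 0.6]
  ]
}}

```text
t: 66.7
ee_pos: [0.4712, -0.1705, 0.1797]
orientation: [2.28, 2.16, 0.001]
contact_force: [0.4, -0.0, 0.3]
finger_gap: 0.0512
grip_force: 0.0
```

```bash
python3 -c "
from h import *
a=bot.get_image('top')[170:320,165:505,::-1]; a=cv2.resize(a,None,fx=2.35,fy=2.35,interpolation=cv2.INTER_CUBIC)
b=bot.get_image('side')[190:300,225:405,::-1]; b=cv2.resize(b,None,fx=2.2,fy=2.2,interpolation=cv2.INTER_CUBIC)
o=np.zeros((a.shape[0]+b.shape[0],799,3),np.uint8); o[:a.shape[0],:a.shape[1]]=a; o[a.shape[0]:,:b.shape[1]]=b; print(o.shape); cv2.imwrite('pics/f.png',o)"
```

```text
(594, 799, 3)
```

View pics/f.png

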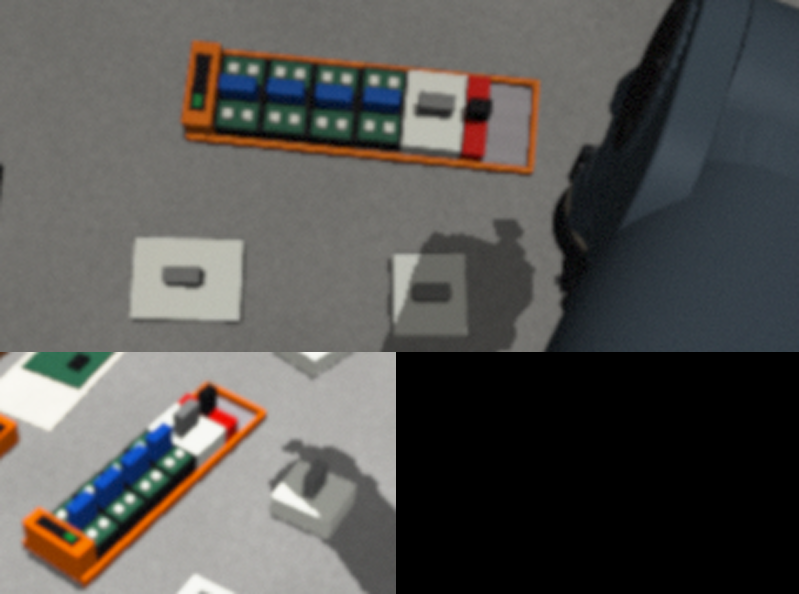

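The row is tight from the head at (200,90) through the four modules and the white blank at (433,110), with the clamp home at (477,118). No gaps show, and the gripper is clear, so I'm handing it in.

```bash
python3 -c "
from rig import bot
print(bot.finish_job())"
```

```text
the job is handed in; nothing more can be done
None
```

The job is handed in: all four modules and the 60 mm blank are butted in one row with the clamp fully home, and the final pictures show no gaps; the other three blanks stayed on the bench.

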